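# Walk the bench shaker home and fit its tube block

### The arm

A 6-joint arm with a two-finger parallel gripper is mounted at the origin on a cart in front of the work surface, level with it; the furniture and walls round the work are solid. World frame = base frame: x ahead of the robot, y to its left, z up, the work surface at z = 0. Lengths are in mm, angles in rad, forces in N, time in s.
With the tool pointing down it reaches from about 400 to 925 mm from the base axis. Payload 12.5 kg.
Tool frame: the origin (TCP) lies at the centre of the arm's flange, where the gripper is bolted on; the fingertips stand 190 mm ahead of it and the grasp point (between the pads) lies 171 mm ahead of it; z points along the fingers, y is the direction in which the jaws open and shut (so a half turn about z gives the same grasp; the last joint's range is limited). The gripper opens to 95 mm and grips with 3 to 60 N. Pads are 20 mm wide; open, the fingers measure 119 mm over their backs; the gripper's body (75 mm by 180 mm) begins 59 mm behind the grasp point.
Start: joints at [-1.263, 0.491, 1.559, -0, 1.092, -0.106], TCP at [251.326, -572.241, 404.761] pointing down, gripper open.
Joint ranges: [-3.1, 3.1], [-0.84, 2.19], [0.05, 2.79], [-1.13, 4.28], [0.06, 2.93], [-2.69, 2.69]. Speed limits (rad/s): [2.22, 2.22, 2.79, 3.14, 3.14, 3.14].

### API

Orientations are given as [roll, pitch, yaw] about the fixed x, y, z axes, in that order (R = Rz(yaw) Ry(pitch) Rx(roll)).
In Python, from cell import env gives the robot as it stands.
- The arm moves only by the shell command python3 -m pendant 'ROWS'. ROWS is JSON, a list of rows, each an object of numbers: "x", "y", "z": the shift along the tool's x, y, z in units of 150 mm (1.0 is 150 mm); "rx", "ry", "rz": the turn, a rotation vector about the tool's x, y, z in units of 45 degrees (1.0 is 45 degrees); "jaw": the opening, from 0 (shut) to 1 (fully open). In form: [{"x": .., "y": .., "z": .., "rx": .., "ry": .., "rz": .., "jaw": ..}, ...]. A call has 1 to 10 rows; each row is the pose to reach, as a shift and turn from the pose commanded when the call began, along the tool's axes at that moment; what a row does not reach only later rows make up. A row lasts 1/8 s, in which the tool goes at most 62.5 mm and 10.7 degrees, less where a joint would pass 70% of its speed; a pose out of reach is approached as far as the arm can. A call with a number of a shift or a turn outside -1 to 1 is refused whole. A call with a gripper value outside its range is refused whole. The fingers move at their own pace and stop on an object; the grip force is fixed at half the most. Time passes only in rows, so rows that repeat a pose let the fingers close. It gives the time, the measured TCP pose, the force and the opening at its end, in the units of the state.
- env.state(): the state, without advancing time (a new reading comes with each control period).
- env.read_camera(name): name is "scene" or "top" or "wrist"; returns a dict with "img" (480x640x3 uint8, red, green, blue), "fx", "fy", "cx", "cy" (pixels), "D" ([k1, k2, p1, p2, k3] as OpenCV has them; the pictures are not rectified), "rvec" (rotation vector, rad) and "tvec" (3), from world to camera coordinates, as OpenCV has them. Camera axes: x right, y down, z forward; pixel columns grow to the right and rows downward; lengths in mm; the calibration is good to about 2 mm. A picture is of the moment at which its call begins. There is no depth.
- env.job_done(): hands the job in, once; it reports no verdict.
The state is a dict: "t": time; "joints": joint angles; "qvel": joint speeds; "tau": joint torques, N m; "eef_pos": TCP position; "tcp_rot": TCP orientation; "ft_force": force on the tool from outside, world axes, zero at the start; "moment": the same for the moment, N m; "opening": opening from 0.0 (shut) to 1.0 (fully open).
Only numpy, scipy, OpenCV 4.12 (cv2) and the standard library are available. Lean on these libraries where they do the work, as an engineer would, in place of code of your own. Each camera call takes 0.05 s, during which the arm holds its last target.

### The job

The heavy bench shaker has crept out of its steel bench bracket. Walk it back in with pushes on its two black corner bumpers (the ones facing you), left and right in turn, until it stands square and fully home against the bracket's rear stop; push it nowhere else, least of all on the control panel between the bumpers. Then take the tube block (the flanged head with six capped tubes, not the flat platform head), lower it gently, flange down and upright, over the spigot on the shaker's table until it sits flat, let go, and leave the other things standing where they are.

Things in the scene. Friction and masses are not known exactly. Their poses are not given: they have to be found in the camera images.
- bracket: Steel U bracket fixed on a rubber mat (grey, 8 mm thick), open towards the robot. Origin: where the shaker's origin is when home; x points to the rear stop (inner face at x +80 mm), y left. Side cheeks 28 mm high, inner faces at y +-90.5 mm (2.5 mm play a side), lined with slippery plastic, from x +35 to +80; before them lead-ins flare out 30 degrees, to y +-108 at x +5.
- shaker: Heavy white bench shaker, about 1.6 kg, loose; slides on rubber feet at about 10 N. Origin on the mat under its middle; x points to its rear, away from the panel, y left. Base 160 (x) by 176 mm (y), 5 to 41 mm high; on it a turret and a flat aluminium table, 112 mm wide, top at 68 mm; in its middle a steel spigot 40 mm wide, 9 mm high, chamfered.
- left_bumper: Left black plastic corner bumper, fixed to the shaker's near side. Origin in the middle of its pushing face, at shaker x = -90, y = +67, z = 23.5 mm; the flat face is 38 mm wide (y) and 27 mm high; axes as the shaker's. Pushing it forward drives the shaker forward and turns it to the right (clockwise from above).
- right_bumper: The same at the right, at shaker x = -90, y = -67, z = 23.5 mm; pushing it turns the shaker to the left. Both faces are smooth and slippery. On the open mat a 10 mm push on one bumper moves the shaker's middle about 5 mm forward and turns it about 0.07 rad.
- control_panel: Grey panel between the two bumpers, 86 mm wide, set 6 mm back from their faces, with a display, two keys and a dial that stands out to shaker x = -97 mm. Fixed to the shaker. Must not be pushed. Origin at shaker x = -76, y = 0, z = 23.5 mm; axes as the shaker's.
- spigot_base (a point): Point on the shaker's axis at the table's top face (68 mm over the mat), at the foot of the spigot. The tube block's origin comes here when seated.
- tube_block: Aluminium tube block, 0.35 kg, loose, upright on the bench. Origin in the middle of its underside, z up. Flange 96 mm wide, 11 mm thick, with a recess below (45 mm wide, 11 mm deep) that fits over the spigot; above it a round body 60 mm wide, from 11 to 48 mm (grip here); six white-capped tubes on top, up to 56 mm. Its yaw does not matter.
- platform_head: Bystander: the shaker's other head, same 96 mm flange but with a flat black rubber platform 86 mm in diameter on top; 40 mm high. Origin in the middle of its underside. It and the tube block may stand on either side.
- slide_box: Bystander: blue slide box 56 x 83 x 36 mm, origin under its middle.
- timer: Bystander: bench timer 62 x 62 x 22 mm, origin under its middle.
- flask: Bystander: conical flask, 64 mm wide, 105 mm high, origin under its middle.
There are look-alikes about, which are no part of the job. What is shaped like the tube_block but yellow is not meant.

How it is judged (in metres and radians):
On the way:
1. the shaker stands square and fully home in the bracket, with the tube block not yet on it (x of shaker in the frame of bracket above -0.004 m and angle between the x axis of shaker and the x axis of bracket, either way round below 0.035 rad and linear speed of shaker below 0.02 m/s and horizontal distance between tube_block and spigot_base above 0.08 m), for 0.2 s.
At the end, for the whole second after the job is handed in: The shaker is home in the bracket: at most 4 mm short of the stop, 5 mm sideways, 0.035 rad off square. The tube block sits upright and flat on the table (2 mm), spigot in its recess (axes within 4.5 mm). Both at rest (x of shaker in the frame of bracket between -0.004 and 0.003 m and y of shaker in the frame of bracket between -0.005 and 0.005 m and angle between the x axis of shaker and the x axis of bracket, either way round below 0.035 rad and angle between shaker's own z axis and vertical below 0.02 rad and horizontal distance between tube_block and spigot_base below 0.0045 m and z of tube_block in the frame of spigot_base between -0.002 and 0.002 m and angle between tube_block's own z axis and vertical below 0.04 rad and linear speed of each of tube_block, shaker below 0.01 m/s); the robot touches nothing.
It fails at once if the fingers press on the shaker anywhere but on its two bumpers (more than 3 N) (contact force between the fingers and shaker above 3 N and contact force between the fingers and left_bumper below 0.5 N and contact force between the fingers and right_bumper below 0.5 N).
It fails at once if the control panel is pushed (more than 1.5 N) (contact force between control_panel and anything else above 1.5 N).
It fails at once if the tube block is tipped by more than 0.5 rad (angle between tube_block's own z axis and vertical above 0.5 rad).
It fails at once if the tube block is dropped on the spigot (comes down faster than 0.4 m/s close above the table) (horizontal distance between tube_block and spigot_base below 0.03 m and z of tube_block in the frame of spigot_base below 0.02 m and linear speed of tube_block above 0.4 m/s).
It fails at once if a bystander (platform head, slide box, timer, flask) is moved by more than 30 mm (distance of any of platform_head, slide_box, timer, flask from where it was at the start of the episode above 0.03 m).
It also fails if it takes over 72 s, if anything falls off the work surface, if the arm or the gripper's body presses on something with over 40 N, if the wrist force passes 120 N, or if a joint passes its speed limit or range.

## Working session

There is one attempt and no reset: what is moved stays moved. The work goes in short steps, Python scripts to look and compute and a shell command to move; the robot and the scene stay as the last step left them, time stands still between calls to the robot, and variables do not carry over. Pictures are saved under pics/ and viewed, and the job is handed in when it is done.

```bash
ls; mkdir -p pics; python3 - <<'E'
from cell import env
import cv2
s=env.state(); print({k:s[k] for k in ('t','eef_pos','tcp_rot','ft_force','opening')})
for n in ("scene","top","wrist"):
    c=env.read_camera(n); cv2.imwrite(f"pics/{n}0.png",c["img"][:,:,::-1]); print(n,c["fx"],c["cx"],c["cy"],c["D"],c["rvec"],c["tvec"])
E
```

```text
pics
{'t': 0.0, 'eef_pos': array([ 251.28755948, -572.21657068,  404.15876714]), 'tcp_rot': array([-3.14047151e+00, -9.81792011e-05,  4.13758333e-01]), 'ft_force': array([ 0.27020443,  0.1497945 , -0.3223791 ]), 'opening': 0.997875868670193}
scene 493.4051024955007 323.3920310526832 239.32467777243235 [0.03435878 0.         0.         0.         0.        ] [ 0.7174053  -2.6776847   1.07033211] [ 559.40715511  190.70728091 1494.13623234]
top 550.1000701833387 318.57285959038137 240.7313608383861 [-0.01632688  0.          0.          0.          0.        ] [ 2.09355688 -2.15682719  0.16971152] [ 169.58123509  567.99440391 1574.9361194 ]
wrist 339.01122457623524 320.0610399197659 242.41394366026964 [-0.03630115  0.          0.          0.          0.        ] [-2.4135338   1.57520483  0.24066458] [-623.96550786  -33.5317953   393.02943362]
```

View pics/top0.png

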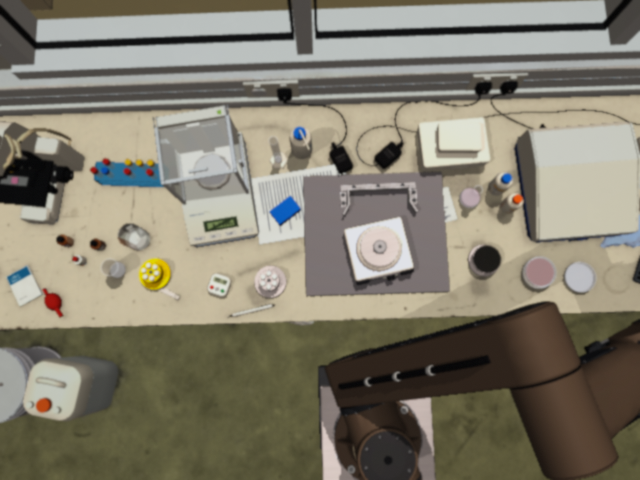

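View pics/scene0.png

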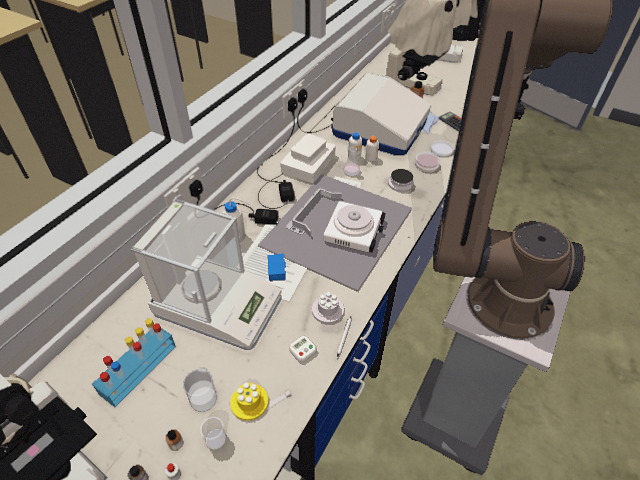

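View pics/wrist0.png

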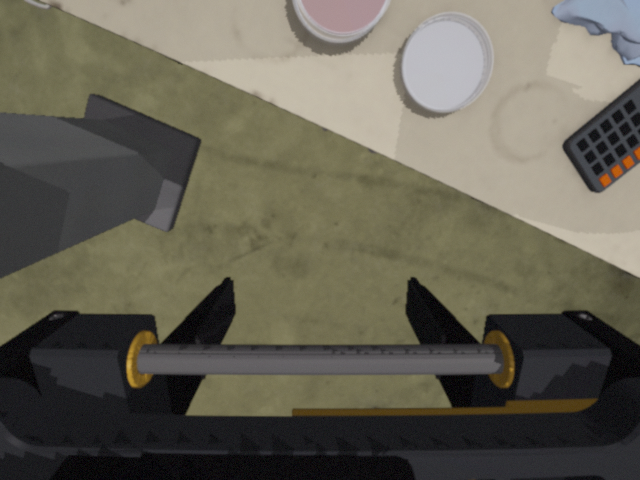

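```bash
cat > h.py <<'E'
import numpy as np, cv2
from cell import env
def KD(c): return np.array([[c["fx"],0,c["cx"]],[0,c["fy"],c["cy"]],[0,0,1.]]),np.array(c["D"])
def ray(c,px,z):
    K,D=KD(c); p=cv2.undistortPoints(np.array(px,float).reshape(-1,1,2),K,D).reshape(-1,2)
    R=cv2.Rodrigues(np.array(c["rvec"],float))[0]; t=np.array(c["tvec"],float).ravel()
    o=-R.T@t; d=np.c_[p,np.ones(len(p))]@R
    return o+d*((z-o[2])/d[:,2])[:,None]
def proj(c,P):
    K,D=KD(c); return cv2.projectPoints(np.array(P,float).reshape(-1,1,3),np.array(c["rvec"],float),np.array(c["tvec"],float),K,D)[0].reshape(-1,2)
E
python3 - <<'E'
from h import *
c=env.read_camera("top")
for n,p,z in [("tube",(269,282),50),("spigot",(379,247),85),("shk nl",(354,282),49),("shk nr",(412,275),49),("shk fl",(346,229),49),("shk fr",(401,219),49),("brk L",(344,186),36),("brk R",(414,184),36),("plat",(485,261),40),("flask",(135,236),40)]:
    print(n,ray(c,p,z).round(0))
K=c["img"][150:310,240:460]
cv2.imwrite("pics/topz.png",cv2.resize(K,(770,560),interpolation=cv2.INTER_CUBIC)[:,:,::-1])
E
```

```text
tube [[455. 301.  50.]]
spigot [[543. -21.  85.]]
shk nl [[448.  53.  49.]]
shk nr [[ 463. -117.   49.]]
shk fl [[606.  70.  49.]]
shk fr [[631. -94.  49.]]
brk L [[741.  71.  36.]]
brk R [[ 741. -141.   36.]]
plat [[ 499. -336.   40.]]
flask [[606. 703.  40.]]
```

View pics/topz.png

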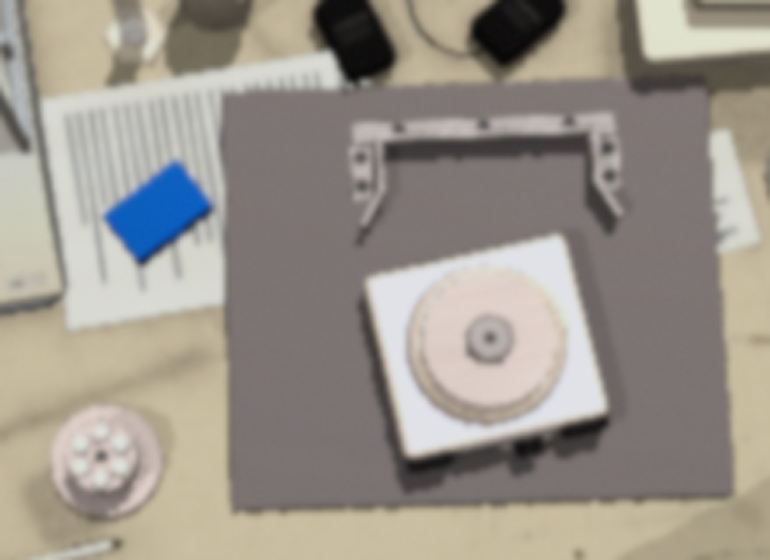

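```bash
python3 - <<'E'
from h import *
from scipy.spatial.transform import Rotation as Ro
s=env.state(); c=env.read_camera("wrist")
R=cv2.Rodrigues(np.array(c["rvec"],float))[0]; t=np.array(c["tvec"],float).ravel()
T=Ro.from_euler('xyz',s["tcp_rot"]).as_matrix()
print("cam in tool",T.T@(-R.T@t-s["eef_pos"])); print("cam axes in tool (cols)\n",(T.T@R.T).round(3))
# delta to TCP (480,-20,430) yaw 0
d=T.T@(np.array([470,-20,430])-s["eef_pos"]); print("delta units",d/150, "rz", Ro.from_matrix(T.T@Ro.from_euler('xyz',[np.pi,0,0]).as_matrix()).as_rotvec()/(np.pi/4))
E
```

```text
cam in tool [84.0942527  -0.11815985 20.21662917]
cam axes in tool (cols)
 [[ 0.    -0.955 -0.295]
 [ 1.     0.001 -0.001]
 [ 0.001 -0.295  0.955]]
delta units [ 2.81507394 -2.78467537 -0.16873237] rz [-8.83169907e-04  7.57923460e-05  5.26864101e-01]
```

```bash
python3 -m pendant '[{"x":0.95,"y":-0.8,"z":-0.3,"rz":0.527},{"x":0.95,"y":-0.8,"z":-0.3,"rz":0.527},{"x":0.95,"y":-0.8,"z":-0.3,"rz":0.527},{"x":0.95,"y":-0.8,"z":-0.3,"rz":0.527}]'
```

```text
invalid input
```

```bash
python3 -m pendant '[{"x":0.95,"y":-0.8,"z":-0.3,"rx":0,"ry":0,"rz":0.527,"jaw":1},{"x":0.95,"y":-0.8,"z":-0.3,"rx":0,"ry":0,"rz":0.527,"jaw":1},{"x":0.95,"y":-0.8,"z":-0.3,"rx":0,"ry":0,"rz":0.527,"jaw":1},{"x":0.95,"y":-0.8,"z":-0.3,"rx":0,"ry":0,"rz":0.527,"jaw":1}]'
```

```text
t: 0.75
eef_pos: [334.7, -402.2, 451.1]
tcp_rot: [3.14, -0.001, 0.003]
ft_force: [0.1, -1.4, -0.3]
opening: 0.998
```

```bash
python3 -m pendant '[{"x":0.5,"y":-1,"z":0,"rx":0,"ry":0,"rz":0,"jaw":0},{"x":0.5,"y":-1,"z":0,"rx":0,"ry":0,"rz":0,"jaw":0},{"x":0.5,"y":-1,"z":0,"rx":0,"ry":0,"rz":0,"jaw":0}]'
python3 -m pendant '[{"x":0.5,"y":-1,"z":0,"rx":0,"ry":0,"rz":0,"jaw":0},{"x":0.5,"y":-1,"z":0,"rx":0,"ry":0,"rz":0,"jaw":0},{"x":0.5,"y":-1,"z":0,"rx":0,"ry":0,"rz":0,"jaw":0}]'
python3 -m pendant '[{"x":0.3,"y":-0.55,"z":0,"rx":0,"ry":0,"rz":0,"jaw":0},{"x":0.3,"y":-0.55,"z":0,"rx":0,"ry":0,"rz":0,"jaw":0},{"x":0.3,"y":-0.55,"z":0,"rx":0,"ry":0,"rz":0,"jaw":0},{"x":0.3,"y":-0.55,"z":0,"rx":0,"ry":0,"rz":0,"jaw":0}]'
python3 - <<'E'
from h import *
print(env.state()["eef_pos"],env.state()["ft_force"])
c=env.read_camera("wrist"); cv2.imwrite("pics/w1.png",c["img"][:,:,::-1])
import pickle; pickle.dump(c,open("w1.pkl","wb"))
E
```

```text
t: 1.12
eef_pos: [409.1, -253.7, 449.6]
tcp_rot: [3.142, 0.0, 0.0]
ft_force: [0.3, -1.3, -0.3]
opening: 0.739
t: 1.5
eef_pos: [484.5, -103.5, 449.5]
tcp_rot: [3.141, -0.0, 0.001]
ft_force: [-0.8, -0.6, 0.2]
opening: 0.429
t: 2.0
eef_pos: [528.5, -23.4, 449.4]
tcp_rot: [3.141, 0.001, -0.0]
ft_force: [0.1, 0.4, 0.0]
opening: 0.028
[528.52880427 -23.40952659 449.36982471] [0.14684252 0.40513519 0.02568696]
```

View pics/w1.png

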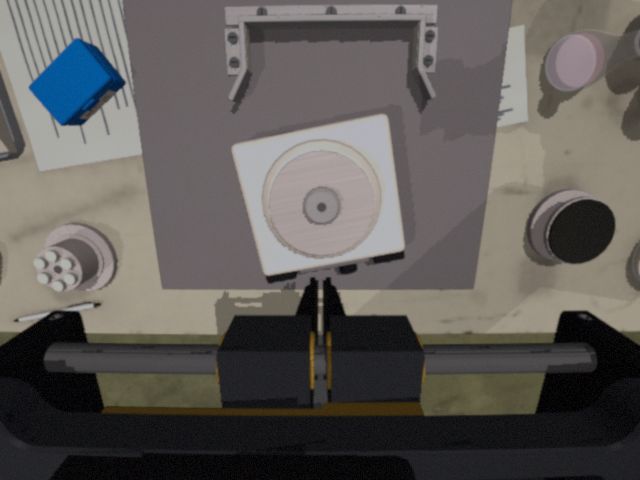

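```bash
cat >> h.py <<'E'
def shaker(c,verbose=True):
    im=c["img"].astype(int); m=((im.min(2)>185)&(im.max(2)-im.min(2)<28)).astype(np.uint8)*255
    m=cv2.morphologyEx(m,cv2.MORPH_CLOSE,np.ones((5,5)))
    cs=cv2.findContours(m,cv2.RETR_EXTERNAL,cv2.CHAIN_APPROX_NONE)[0]
    # contour holding the largest area, near projected middle of workspace
    best=None
    for k in sorted(cs,key=cv2.contourArea,reverse=True):
        P=ray(c,k.reshape(-1,2),49.)[:,:2]
        (ce,sz,an)=cv2.minAreaRect(P.astype(np.float32))
        if 150<max(sz)<200 and 140<min(sz)<185: best=(P,ce,sz,an);break
    if best is None: print("none",[(cv2.contourArea(k),cv2.boundingRect(k)) for k in sorted(cs,key=cv2.contourArea,reverse=True)[:4]]); return m
    P,ce,sz,an=best
    a=np.deg2rad(an)
    if sz[0]>sz[1]: a+=np.pi/2   # x axis along short side
    a=(a+np.pi/2)%np.pi-np.pi/2
    print("shaker c",np.round(ce,1),"size",np.round(sz,1),"yaw",round(a,4))
    u=np.array([np.cos(a),np.sin(a)]);v=np.array([-u[1],u[0]]);o=np.array(ce)
    for n,y in(("L",67),("R",-67)): print(n,"bumper",(o-90*u+y*v).round(1))
    return o,a
E
python3 - <<'E'
from h import *
import pickle; c=pickle.load(open("w1.pkl","rb"))
r=shaker(c)
print("spigot top",ray(c,(321,207),85), "tube caps mid",ray(c,(58,270),56),"plat",ray(c,(580,230),40),"box",ray(c,(72,77),36))
i=c["img"][0:130,200:460]; cv2.imwrite("pics/w1b.png",cv2.resize(i,(780,390),interpolation=cv2.INTER_CUBIC)[:,:,::-1])
E
```

```text
none []
spigot top [[543.91015884 -23.8668975   85.        ]] tube caps mid [[461.65331957 294.68312903  56.        ]] plat [[ 507.6031507  -338.46597918   40.        ]] box [[678.05775952 245.82062021  36.        ]]
```

View pics/w1b.png

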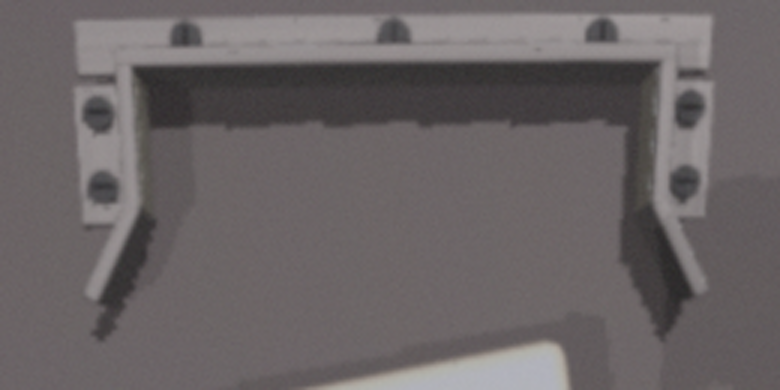

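```bash
sed -i 's/im.min(2)>185/im.min(2)>TH/; s/def shaker(c,verbose=True)/def shaker(c,TH=165,sat=40)/; s/<28)/<sat)/' h.py
python3 - <<'E'
from h import *
import pickle; c=pickle.load(open("w1.pkl","rb"))
print(c["img"][150,250],c["img"][130,370],c["img"][205,290],c["img"][20,100])
q=[(243.5,22),(420.7,20.3),(246.7,69.3),(418,67.7),(232,99),(433,97)]
for z in (36,): print(ray(c,q,z).round(1))
shaker(c)
E
```

```text
[177 178 185] [176 177 184] [165 155 154] [165 166 160]
[[ 727.2   55.7   36. ]
 [ 729.  -126.1   36. ]
 [ 682.4   54.8   36. ]
 [ 684.1 -126.5   36. ]
 [ 653.    72.4   36. ]
 [ 655.2 -145.    36. ]]
shaker c [545.6 -24.4] size [152.1 167.3] yaw 0.1934
L bumper [444.4  24. ]
R bumper [ 470.2 -107.5]
```

```bash
cat >> h.py <<'E'
def plan(o,a,side,n=5,step=10.,tip=0):
    y=67 if side=="L" else -67; sg=-1 if side=="L" else 1
    s=env.state()["eef_pos"]; o=np.array(o,float)
    for i in range(n+1):
        u=np.array([np.cos(a),np.sin(a)]);v=np.array([-u[1],u[0]])
        f=o-90*u+y*v-(10*abs(np.cos(a))+12*abs(np.sin(a)))*np.array([1,0])
        print(i,"yaw",round(a,3),"o",o.round(1),"TCP",f.round(1),"units",round((f[0]-s[0])/150,3),round(-(f[1]-s[1])/150,3))
        o=o+step/2*u; a+=sg*.007*step
E
python3 -m pendant '[{"x":-0.757,"y":-0.3,"z":0.8,"rx":0,"ry":0,"rz":0,"jaw":0},{"x":-0.757,"y":-0.3,"z":0.8,"rx":0,"ry":0,"rz":0,"jaw":0},{"x":-0.757,"y":-0.3,"z":0.8,"rx":0,"ry":0,"rz":0,"jaw":0},{"x":-0.757,"y":-0.3,"z":0.8,"rx":0,"ry":0,"rz":0,"jaw":0}]'
python3 -m pendant '[{"x":0,"y":0,"z":0.4,"rx":0,"ry":0,"rz":0,"jaw":0},{"x":0,"y":0,"z":0.78,"rx":0,"ry":0,"rz":0,"jaw":0},{"x":0,"y":0,"z":0.78,"rx":0,"ry":0,"rz":0,"jaw":0},{"x":0,"y":0,"z":0.78,"rx":0,"ry":0,"rz":0,"jaw":0}]'
python3 - <<'E'
from h import *
plan((545.6,-24.4),.1934,"L",6)
E
```

```text
t: 2.55
eef_pos: [413.2, 22.0, 328.6]
tcp_rot: [-3.141, 0.004, -0.001]
ft_force: [-0.7, -0.4, 0.7]
opening: 0.004
t: 3.05
eef_pos: [415.9, 21.9, 214.4]
tcp_rot: [3.141, -0.002, -0.001]
ft_force: [0.7, 0.4, 1.0]
opening: 0.002
0 yaw 0.193 o [545.6 -24.4] TCP [432.3  24.1] units 0.109 -0.015
1 yaw 0.123 o [550.5 -23.4] TCP [441.5  32. ] units 0.171 -0.067
2 yaw 0.053 o [555.5 -22.8] TCP [451.4  39.3] units 0.236 -0.116
3 yaw -0.017 o [560.5 -22.6] TCP [461.4  45.9] units 0.303 -0.16
4 yaw -0.087 o [565.5 -22.6] TCP [470.6  51.9] units 0.364 -0.2
5 yaw -0.157 o [570.4 -23.1] TCP [480.2  57.1] units 0.429 -0.235
6 yaw -0.227 o [575.4 -23.9] TCP [490.3  61.7] units 0.496 -0.265
```

```bash
python3 -m pendant '[{"x":0.1,"y":-0.02,"z":0.01,"rx":0,"ry":0,"rz":0,"jaw":0},{"x":0.14,"y":-0.045,"z":0.01,"rx":0,"ry":0,"rz":0,"jaw":0},{"x":0.17,"y":-0.067,"z":0.01,"rx":0,"ry":0,"rz":0,"jaw":0},{"x":0.205,"y":-0.09,"z":0.01,"rx":0,"ry":0,"rz":0,"jaw":0},{"x":0.236,"y":-0.116,"z":0.01,"rx":0,"ry":0,"rz":0,"jaw":0},{"x":0.27,"y":-0.14,"z":0.01,"rx":0,"ry":0,"rz":0,"jaw":0},{"x":0.303,"y":-0.16,"z":0.01,"rx":0,"ry":0,"rz":0,"jaw":0},{"x":0.335,"y":-0.18,"z":0.01,"rx":0,"ry":0,"rz":0,"jaw":0},{"x":0.364,"y":-0.2,"z":0.01,"rx":0,"ry":0,"rz":0,"jaw":0},{"x":0.364,"y":-0.2,"z":0.01,"rx":0,"ry":0,"rz":0,"jaw":0}]'
python3 - <<'E'
from h import *
for n in("top","wrist"):
    c=env.read_camera(n); cv2.imwrite(f"pics/{n}2.png",c["img"][:,:,::-1])
E
```

```text
t: 4.3
eef_pos: [469.7, 52.9, 213.1]
tcp_rot: [-3.142, 0.0, 0.0]
ft_force: [-6.3, 2.5, -0.7]
opening: 0.004
```

View pics/top2.png

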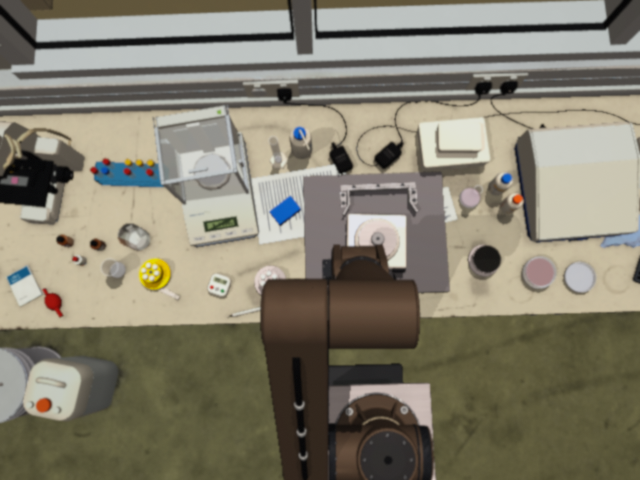

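View pics/wrist2.png

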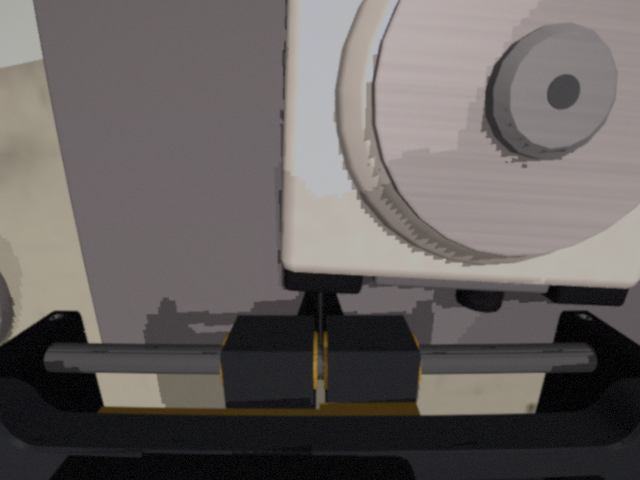

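```bash
cat >> h.py <<'E'
def low(c,spig,e1,e2,z=49):
    p=ray(c,[spig],85)[0]; e=ray(c,[e1,e2],z); d=e[0]-e[1]; a=np.arctan2(-d[0],d[1])
    u=np.array([np.cos(a),np.sin(a)]); print("spigot",p[:2].round(1),"edge pts",e[:,:2].round(1).tolist(),"yaw",round(a,4),"o-edge",round(float((p[:2]-e[0,:2])@u),1))
    return p[:2],a
E
python3 - <<'E'
from h import *
c=env.read_camera("wrist")
o,a=low(c,(563,92),(300,271),(620,286))
s=env.state();plan(o,a,"L",3)
E
```

```text
spigot [567.6 -19.6] edge pts [[495.5, 62.5], [487.5, -89.9]] yaw -0.0525 o-edge 76.3
0 yaw -0.053 o [567.6 -19.6] TCP [470.6  52.1] units 0.006 0.006
1 yaw -0.123 o [572.6 -19.8] TCP [480.   57.7] units 0.069 -0.032
2 yaw -0.193 o [577.5 -20.4] TCP [489.9  62.5] units 0.135 -0.064
3 yaw -0.263 o [582.4 -21.4] TCP [500.1  66.7] units 0.203 -0.092
```

```bash
python3 -m pendant '[{"x":0.035,"y":-0.015,"z":0,"rx":0,"ry":0,"rz":0,"jaw":0},{"x":0.07,"y":-0.032,"z":0,"rx":0,"ry":0,"rz":0,"jaw":0},{"x":0.1,"y":-0.048,"z":0,"rx":0,"ry":0,"rz":0,"jaw":0},{"x":0.135,"y":-0.064,"z":0,"rx":0,"ry":0,"rz":0,"jaw":0},{"x":0.17,"y":-0.08,"z":0,"rx":0,"ry":0,"rz":0,"jaw":0},{"x":0.19,"y":-0.087,"z":0,"rx":0,"ry":0,"rz":0,"jaw":0},{"x":0.19,"y":-0.087,"z":0,"rx":0,"ry":0,"rz":0,"jaw":0},{"x":0.06,"y":-0.087,"z":0,"rx":0,"ry":0,"rz":0,"jaw":0}]'
python3 - <<'E'
from h import *
print(env.state()["eef_pos"])
for n in("wrist",):
    c=env.read_camera(n); cv2.imwrite(f"pics/{n}3.png",c["img"][:,:,::-1])
E
```

```text
t: 5.45
eef_pos: [480.0, 65.7, 213.4]
tcp_rot: [3.142, -0.005, 0.0]
ft_force: [-0.5, -0.0, -0.4]
opening: 0.003
[480.01954795  65.74885184 213.42227914]
```

View pics/wrist3.png

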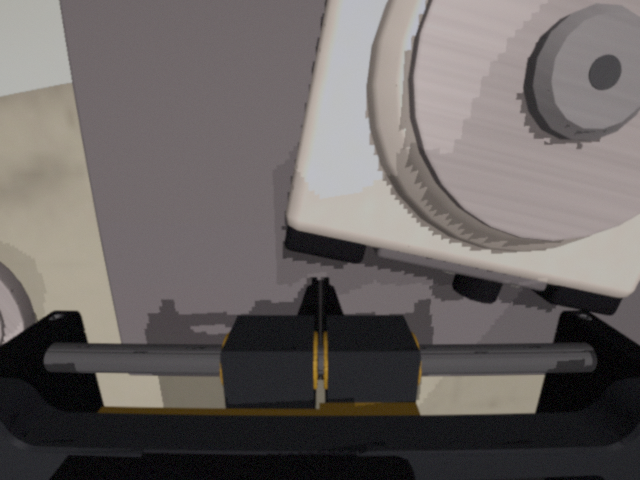

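```bash
python3 - <<'E'
from h import *
c=env.read_camera("wrist")
o,a=low(c,(605,72),(310,229),(600,295))
plan(o,a,"R",4)
E
```

```text
spigot [581.5 -18.9] edge pts [[523.3, 70.6], [490.8, -68.3]] yaw -0.2297 o-edge 77.1
0 yaw -0.23 o [581.5 -18.9] TCP [466.2 -63.6] units -0.082 0.863
1 yaw -0.16 o [586.4 -20. ] TCP [475.1 -71.9] units -0.022 0.917
2 yaw -0.09 o [591.3 -20.8] TCP [484.6 -79.5] units 0.041 0.968
3 yaw -0.02 o [596.3 -21.3] TCP [494.8 -86.5] units 0.109 1.015
4 yaw 0.05 o [601.3 -21.4] TCP [504.2 -92.8] units 0.171 1.057
```

```bash
python3 - <<'E'
from h import *
o,a=(581.5,-18.9),-.2297
plan(o,a,"L",2,9)
print();o=np.array([590.0,-21.3]);a=-.2297-.126
plan(o,a,"R",2,8)
E
```

```text
0 yaw -0.23 o [581.5 -18.9] TCP [496.6  66.8] units 0.121 -0.007
1 yaw -0.293 o [585.9 -19.9] TCP [506.   70.2] units 0.184 -0.03
2 yaw -0.356 o [590.2 -21.2] TCP [515.6  72.9] units 0.248 -0.048

0 yaw -0.356 o [590.  -21.3] TCP [468.7 -52.8] units -0.065 0.79
1 yaw -0.3 o [593.7 -22.7] TCP [474.9 -60.1] units -0.024 0.839
2 yaw -0.244 o [597.6 -23.9] TCP [481.5 -67.2] units 0.02 0.886
```

```bash
python3 -m pendant '[{"x":0.12,"y":-0.01,"z":0,"rx":0,"ry":0,"rz":0,"jaw":0},{"x":0.155,"y":-0.02,"z":0,"rx":0,"ry":0,"rz":0,"jaw":0},{"x":0.185,"y":-0.03,"z":0,"rx":0,"ry":0,"rz":0,"jaw":0},{"x":0.22,"y":-0.04,"z":0,"rx":0,"ry":0,"rz":0,"jaw":0},{"x":0.25,"y":-0.048,"z":0,"rx":0,"ry":0,"rz":0,"jaw":0},{"x":0.25,"y":-0.048,"z":0,"rx":0,"ry":0,"rz":0,"jaw":0},{"x":-0.18,"y":-0.03,"z":0,"rx":0,"ry":0,"rz":0,"jaw":0},{"x":-0.2,"y":0.37,"z":0,"rx":0,"ry":0,"rz":0,"jaw":0},{"x":-0.2,"y":0.77,"z":0,"rx":0,"ry":0,"rz":0,"jaw":0},{"x":-0.2,"y":0.8,"z":0,"rx":0,"ry":0,"rz":0,"jaw":0}]'
python3 - <<'E'
from h import *
print(env.state()["eef_pos"])
for n in("wrist",):
    c=env.read_camera(n); cv2.imwrite(f"pics/{n}4.png",c["img"][:,:,::-1])
E
```

```text
t: 6.8
eef_pos: [449.7, -57.8, 212.3]
tcp_rot: [3.14, -0.004, -0.005]
ft_force: [-0.4, 0.4, 0.3]
opening: 0.002
[449.68737716 -57.75246721 212.280544  ]
```

View pics/wrist4.png

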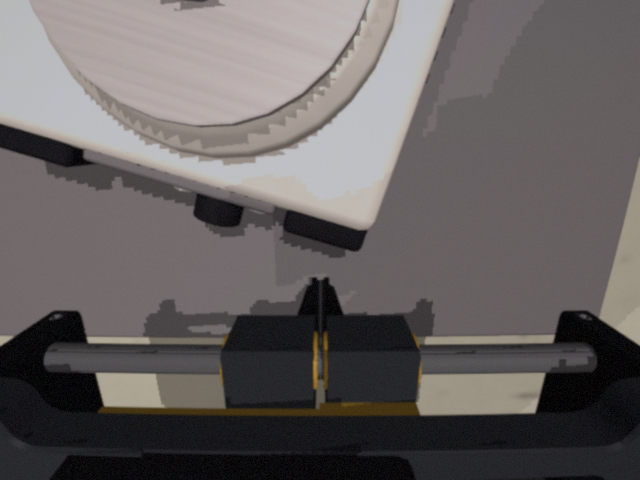

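```bash
cat >> h.py <<'E'
def corner(c,n1,n2,s1,s2,side):
    """near edge px n1(left) n2(right); side edge px s1,s2"""
    e=ray(c,[n1,n2,s1,s2],49)[:,:2]; d=e[0]-e[1]; a=np.arctan2(-d[0],d[1])
    ds=e[2]-e[3]; b=np.arctan2(ds[1],ds[0])
    if abs(b)>1.6: b-=np.sign(b)*np.pi
    k=np.linalg.solve(np.c_[d,-ds],e[3]-e[1]); q=e[1]+k[0]*d
    m=(a+b)/2;u=np.array([np.cos(m),np.sin(m)]);v=np.array([-u[1],u[0]])
    o=q+77*u+(85 if side=="R" else -85)*v
    print("yaw near",round(a,4),"side",round(b,4),"corner",q.round(1),"o",o.round(1)); return o,m
def rel(o,a):
    h=np.array([648.1,-36.0]);p=.0099;d=np.array(o)-h
    print("rel x %.1f y %.1f yaw %.3f"%(d[0]*np.cos(p)+d[1]*np.sin(p),-d[0]*np.sin(p)+d[1]*np.cos(p),a-p))
E
python3 - <<'E'
from h import *
c=env.read_camera("wrist")
o,a=corner(c,(20,128),(340,218),(444,20),(385,190),"R"); rel(o,a)
plan(o,a,"R",3,8)
E
```

```text
yaw near -0.2853 side -0.2917 corner [496.6 -79.2] o [594.6 -19.6]
rel x -53.3 y 16.9 yaw -0.298
0 yaw -0.289 o [594.6 -19.6] TCP [476.3 -58.2] units 0.18 0.019
1 yaw -0.233 o [598.5 -20.7] TCP [482.9 -65.2] units 0.224 0.066
2 yaw -0.177 o [602.4 -21.6] TCP [490.  -71.8] units 0.271 0.11
3 yaw -0.121 o [606.3 -22.3] TCP [497.5 -78. ] units 0.321 0.152
```

```bash
python3 -m pendant '[{"x":0,"y":0,"z":-0.4,"rx":0,"ry":0,"rz":0,"jaw":0},{"x":0.3,"y":0,"z":-0.8,"rx":0,"ry":0,"rz":0,"jaw":0},{"x":0.3,"y":0,"z":-1,"rx":0,"ry":0,"rz":0,"jaw":0},{"x":0.3,"y":0,"z":-1,"rx":0,"ry":0,"rz":0,"jaw":0}]'
python3 - <<'E'
from h import *
print(env.state()["eef_pos"])
for n in("wrist",):
    c=env.read_camera(n); cv2.imwrite(f"pics/{n}5.png",c["img"][:,:,::-1])
    import pickle; pickle.dump(c,open("w5.pkl","wb"))
    r=shaker(c)
E
```

```text
t: 7.4
eef_pos: [494.4, -53.0, 364.3]
tcp_rot: [3.14, -0.006, 0.002]
ft_force: [0.1, -0.1, 0.4]
opening: 0.001
[494.3540287  -52.9562109  364.26121444]
shaker c [595.3 -21.4] size [167.8 153.3] yaw -0.3052
L bumper [529.6  69.5]
R bumper [489.3 -58.3]
```

View pics/wrist5.png

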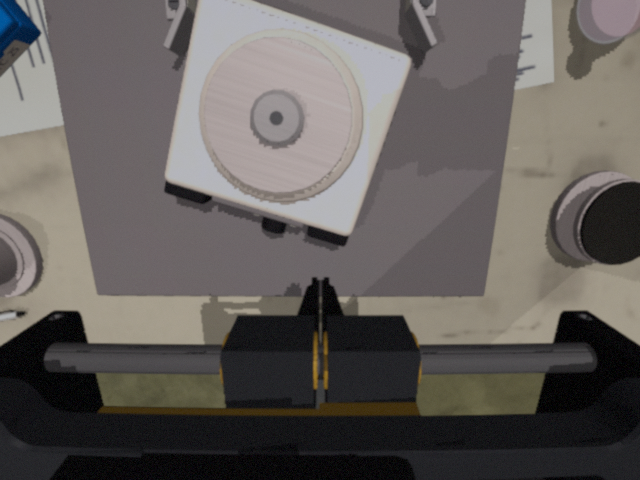

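```bash
python3 - <<'E'
from h import *
import pickle; c=pickle.load(open("w5.pkl","rb"))
print(ray(c,[(276.5,118)],85), ray(c,[(168,50),(180,53),(436,47),(429,48)],36).round(1))
o,a=corner(c,(190,182),(325,232),(405,75),(360,205),"R"); rel(o,a)
# expected bracket lead-in tips
for p in [(5,108),(5,-108),(35,90.5),(35,-90.5)]:
    w=np.array([648.1,-36])+np.array([[np.cos(.0099),-np.sin(.0099)],[np.sin(.0099),np.cos(.0099)]])@np.array(p); print(p,w.round(1),proj(c,[[*w,36]]).round(0))
i=c["img"][0:130,130:460]; cv2.imwrite("pics/w5b.png",cv2.resize(i,(792,312),interpolation=cv2.INTER_CUBIC)[:,:,::-1])
E
```

```text
[[593.81658863 -21.08051545  85.        ]] [[ 650.6   73.    36. ]
 [ 648.2   63.2   36. ]
 [ 652.9 -147.7   36. ]
 [ 652.1 -142.    36. ]]
yaw near -0.3637 side -0.2984 corner [490.9 -78. ] o [591.3 -22.6]
rel x -56.6 y 13.9 yaw -0.341
(5, 108) [652.  72.] [[169.  48.]]
(5, -108) [ 654.2 -143.9] [[432.  45.]]
(35, 90.5) [682.2  54.8] [[186.   7.]]
(35, -90.5) [ 684.  -126.1] [[412.   4.]]
```

View pics/w5b.png

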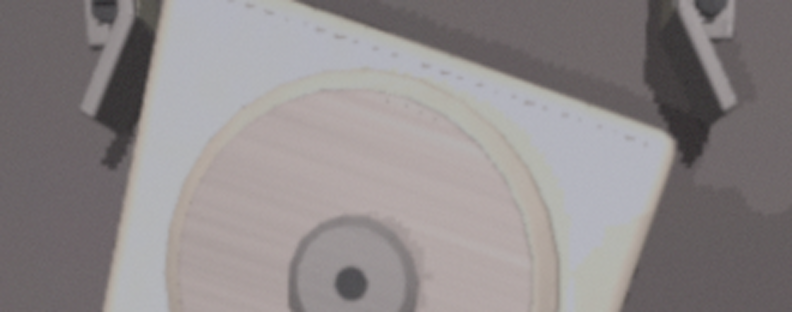

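```bash
python3 -m pendant '[{"x":-0.3,"y":0,"z":0.4,"rx":0,"ry":0,"rz":0,"jaw":0},{"x":-0.3,"y":0,"z":0.8,"rx":0,"ry":0,"rz":0,"jaw":0},{"x":-0.28,"y":0.03,"z":1,"rx":0,"ry":0,"rz":0,"jaw":0},{"x":-0.25,"y":0.03,"z":1,"rx":0,"ry":0,"rz":0,"jaw":0}]'
python3 - <<'E'
from h import *
o=(593.8,-21.1);a=-.31
plan(o,a,"R",3,6);print()
plan((599.7,-22.8),a+.085,"L",3,6)
E
```

```text
t: 7.95
eef_pos: [455.5, -58.4, 208.8]
tcp_rot: [-3.14, 0.007, 0.0]
ft_force: [-0.6, -0.6, 1.2]
opening: 0.006
0 yaw -0.31 o [593.8 -21.1] TCP [474.5 -57.5] units 0.126 -0.006
1 yaw -0.268 o [596.7 -22. ] TCP [479.3 -62.8] units 0.159 0.029
2 yaw -0.226 o [599.5 -22.8] TCP [484.4 -67.9] units 0.192 0.064
3 yaw -0.184 o [602.5 -23.5] TCP [489.7 -72.9] units 0.228 0.097

0 yaw -0.225 o [599.7 -22.8] TCP [514.5  62.6] units 0.393 -0.806
1 yaw -0.267 o [602.6 -23.5] TCP [520.7  64.9] units 0.434 -0.822
2 yaw -0.309 o [605.5 -24.3] TCP [527.   66.9] units 0.476 -0.835
3 yaw -0.351 o [608.4 -25.2] TCP [533.4  68.7] units 0.519 -0.847
```

```bash
python3 -m pendant '[{"x":0.12,"y":0,"z":-0.02,"rx":0,"ry":0,"rz":0,"jaw":0},{"x":0.145,"y":0.015,"z":-0.02,"rx":0,"ry":0,"rz":0,"jaw":0},{"x":0.17,"y":0.04,"z":-0.02,"rx":0,"ry":0,"rz":0,"jaw":0},{"x":0.195,"y":0.064,"z":-0.02,"rx":0,"ry":0,"rz":0,"jaw":0},{"x":0.195,"y":0.064,"z":-0.02,"rx":0,"ry":0,"rz":0,"jaw":0},{"x":0,"y":0.06,"z":-0.02,"rx":0,"ry":0,"rz":0,"jaw":0},{"x":0,"y":-0.34,"z":-0.02,"rx":0,"ry":0,"rz":0,"jaw":0},{"x":0.05,"y":-0.74,"z":-0.02,"rx":0,"ry":0,"rz":0,"jaw":0},{"x":0.2,"y":-0.806,"z":-0.02,"rx":0,"ry":0,"rz":0,"jaw":0},{"x":0.28,"y":-0.806,"z":-0.02,"rx":0,"ry":0,"rz":0,"jaw":0}]'
python3 - <<'E'
from h import *
print(env.state()["eef_pos"])
for n in("wrist",):
    c=env.read_camera(n); cv2.imwrite(f"pics/{n}6.png",c["img"][:,:,::-1])
E
```

```text
t: 9.2
eef_pos: [498.8, 62.9, 215.3]
tcp_rot: [3.141, -0.002, 0.002]
ft_force: [-0.9, -0.6, -0.0]
opening: 0.001
[498.76609253  62.92147687 215.28079082]
```

View pics/wrist6.png

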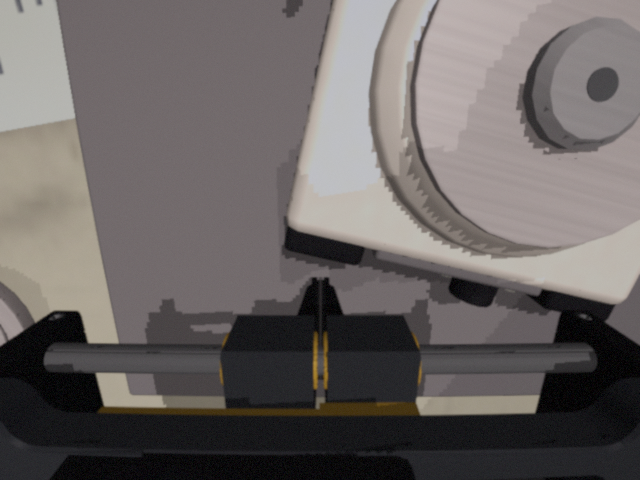

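```bash
python3 - <<'E'
from h import *
c=env.read_camera("wrist")
o,a=low(c,(602,84),(310,228),(595,299)); rel(o,a)
plan(o,a,"L",4,6)
E
```

```text
spigot [601. -24.] edge pts [[545.8, 66.9], [510.4, -71.8]] yaw -0.2498 o-edge 76.0
rel x -46.9 y 12.5 yaw -0.260
0 yaw -0.25 o [601. -24.] TCP [517.7  63.2] units 0.126 -0.012
1 yaw -0.292 o [603.9 -24.7] TCP [524.   65.4] units 0.168 -0.026
2 yaw -0.334 o [606.8 -25.6] TCP [530.4  67.2] units 0.21 -0.038
3 yaw -0.376 o [609.7 -26.5] TCP [536.8  68.8] units 0.253 -0.049
4 yaw -0.418 o [612.4 -27.6] TCP [543.4  70.1] units 0.297 -0.058
```

```bash
python3 -m pendant '[{"x":0.12,"y":-0.01,"z":0.01,"rx":0,"ry":0,"rz":0,"jaw":0},{"x":0.155,"y":-0.02,"z":0.01,"rx":0,"ry":0,"rz":0,"jaw":0},{"x":0.19,"y":-0.03,"z":0.01,"rx":0,"ry":0,"rz":0,"jaw":0},{"x":0.227,"y":-0.042,"z":0.01,"rx":0,"ry":0,"rz":0,"jaw":0},{"x":0.227,"y":-0.042,"z":0.01,"rx":0,"ry":0,"rz":0,"jaw":0},{"x":-0.15,"y":-0.03,"z":0.01,"rx":0,"ry":0,"rz":0,"jaw":0},{"x":-0.3,"y":0.33,"z":0.01,"rx":0,"ry":0,"rz":0,"jaw":0},{"x":-0.3,"y":0.73,"z":0.01,"rx":0,"ry":0,"rz":0,"jaw":0},{"x":-0.25,"y":0.82,"z":0.01,"rx":0,"ry":0,"rz":0,"jaw":0},{"x":-0.2,"y":0.82,"z":0.01,"rx":0,"ry":0,"rz":0,"jaw":0}]'
python3 - <<'E'
from h import *
print(env.state()["eef_pos"])
for n in("wrist",):
    c=env.read_camera(n); cv2.imwrite(f"pics/{n}7.png",c["img"][:,:,::-1])
E
```

```text
t: 10.55
eef_pos: [468.2, -62.2, 212.9]
tcp_rot: [3.141, -0.0, -0.003]
ft_force: [0.6, 0.5, 0.0]
opening: 0.001
[468.16639727 -62.16674461 212.87330829]
```

View pics/wrist7.png

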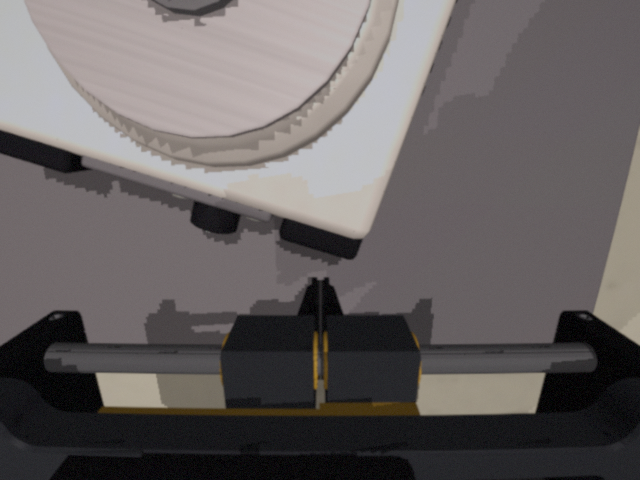

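```bash
python3 - <<'E'
from h import *
c=env.read_camera("wrist")
o,a=corner(c,(20,133),(335,228),(446,20),(382,195),"R"); rel(o,a)
plan(o,a,"R",4,6)
E
```

```text
yaw near -0.3039 side -0.3069 corner [511.  -81.5] o [610.  -23.5]
rel x -38.0 y 12.8 yaw -0.315
0 yaw -0.305 o [610.  -23.5] TCP [490.9 -60.4] units 0.148 -0.001
1 yaw -0.263 o [612.9 -24.4] TCP [495.7 -65.7] units 0.181 0.034
2 yaw -0.221 o [615.8 -25.2] TCP [500.8 -70.8] units 0.215 0.068
3 yaw -0.179 o [618.7 -25.9] TCP [506.2 -75.7] units 0.25 0.101
4 yaw -0.137 o [621.6 -26.4] TCP [511.8 -80.5] units 0.288 0.132
```

```bash
python3 -m pendant '[{"x":0.14,"y":0,"z":0,"rx":0,"ry":0,"rz":0,"jaw":0},{"x":0.165,"y":0.015,"z":0,"rx":0,"ry":0,"rz":0,"jaw":0},{"x":0.19,"y":0.04,"z":0,"rx":0,"ry":0,"rz":0,"jaw":0},{"x":0.215,"y":0.068,"z":0,"rx":0,"ry":0,"rz":0,"jaw":0},{"x":0.215,"y":0.068,"z":0,"rx":0,"ry":0,"rz":0,"jaw":0},{"x":0,"y":0.06,"z":0,"rx":0,"ry":0,"rz":0,"jaw":0},{"x":0,"y":-0.34,"z":0,"rx":0,"ry":0,"rz":0,"jaw":0},{"x":0.05,"y":-0.74,"z":0,"rx":0,"ry":0,"rz":0,"jaw":0},{"x":0.2,"y":-0.806,"z":0,"rx":0,"ry":0,"rz":0,"jaw":0},{"x":0.28,"y":-0.806,"z":0,"rx":0,"ry":0,"rz":0,"jaw":0}]'
python3 - <<'E'
from h import *
print(env.state()["eef_pos"])
for n in("wrist",):
    c=env.read_camera(n); cv2.imwrite(f"pics/{n}8.png",c["img"][:,:,::-1])
E
```

```text
t: 11.9
eef_pos: [510.4, 61.6, 212.7]
tcp_rot: [3.142, -0.001, 0.003]
ft_force: [0.4, -1.2, 0.0]
opening: 0.006
[510.38213625  61.56847617 212.70832687]
```

View pics/wrist8.png

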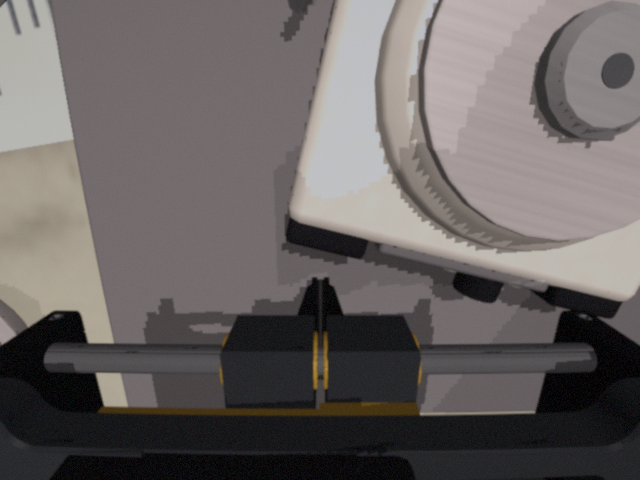

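```bash
python3 - <<'E'
from h import *
c=env.read_camera("wrist")
o,a=low(c,(618,70),(310,221),(605,293)); rel(o,a)
plan(o,a,"L",4,6)
E
```

```text
spigot [616.3 -27.5] edge pts [[561.0, 65.4], [526.3, -75.3]] yaw -0.2419 o-edge 75.9
rel x -31.8 y 8.8 yaw -0.252
0 yaw -0.242 o [616.3 -27.5] TCP [532.3  59.1] units 0.145 0.005
1 yaw -0.284 o [619.2 -28.2] TCP [538.6  61.3] units 0.187 -0.009
2 yaw -0.326 o [622.  -29.1] TCP [544.9  63.2] units 0.229 -0.022
3 yaw -0.368 o [624.9 -30. ] TCP [551.4  64.9] units 0.272 -0.033
4 yaw -0.41 o [627.7 -31.1] TCP [557.9  66.2] units 0.315 -0.042
```

```bash
python3 -m pendant '[{"x":-0.25,"y":0,"z":0,"rx":0,"ry":0,"rz":0,"jaw":0},{"x":-0.25,"y":0.4,"z":0,"rx":0,"ry":0,"rz":0,"jaw":0},{"x":-0.25,"y":0.8,"z":0,"rx":0,"ry":0,"rz":0,"jaw":0},{"x":-0.2,"y":0.89,"z":0,"rx":0,"ry":0,"rz":0,"jaw":0},{"x":-0.15,"y":0.89,"z":0,"rx":0,"ry":0,"rz":0,"jaw":0}]'
python3 - <<'E'
from h import *
plan((616.3,-27.5),-.242,"R",5,7)
E
```

```text
t: 12.62
eef_pos: [487.5, -74.7, 212.7]
tcp_rot: [-3.142, 0.0, -0.003]
ft_force: [-0.4, 1.1, -0.4]
opening: 0.006
0 yaw -0.242 o [616.3 -27.5] TCP [500.3 -71. ] units 0.086 -0.025
1 yaw -0.193 o [619.7 -28.3] TCP [506.4 -76.8] units 0.126 0.014
2 yaw -0.144 o [623.1 -29. ] TCP [512.8 -82.4] units 0.169 0.051
3 yaw -0.095 o [626.6 -29.5] TCP [519.6 -87.7] units 0.214 0.086
4 yaw -0.046 o [630.1 -29.8] TCP [526.6 -92.6] units 0.261 0.12
5 yaw 0.003 o [633.6 -30. ] TCP [533.7 -97.3] units 0.309 0.15
```

```bash
python3 -m pendant '[{"x":0.08,"y":-0.015,"z":0,"rx":0,"ry":0,"rz":0,"jaw":0},{"x":0.105,"y":0,"z":0,"rx":0,"ry":0,"rz":0,"jaw":0},{"x":0.126,"y":0.014,"z":0,"rx":0,"ry":0,"rz":0,"jaw":0},{"x":0.15,"y":0.03,"z":0,"rx":0,"ry":0,"rz":0,"jaw":0},{"x":0.17,"y":0.05,"z":0,"rx":0,"ry":0,"rz":0,"jaw":0},{"x":0.19,"y":0.068,"z":0,"rx":0,"ry":0,"rz":0,"jaw":0},{"x":0.214,"y":0.086,"z":0,"rx":0,"ry":0,"rz":0,"jaw":0},{"x":0.235,"y":0.1,"z":0,"rx":0,"ry":0,"rz":0,"jaw":0},{"x":0.235,"y":0.1,"z":0,"rx":0,"ry":0,"rz":0,"jaw":0}]'
python3 - <<'E'
from h import *
print(env.state()["eef_pos"])
for n in("wrist",):
    c=env.read_camera(n); cv2.imwrite(f"pics/{n}9.png",c["img"][:,:,::-1])
E
```

```text
t: 13.75
eef_pos: [522.1, -87.0, 211.9]
tcp_rot: [-3.14, 0.006, 0.002]
ft_force: [-8.0, -2.5, -1.6]
opening: 0.003
[522.10039597 -86.98939843 211.9041712 ]
```

View pics/wrist9.png

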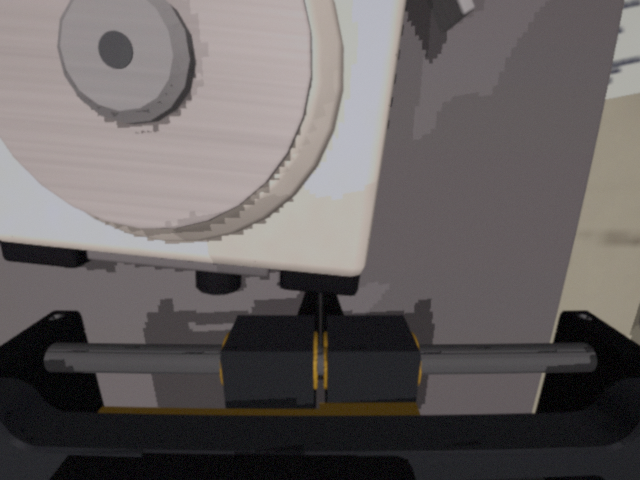

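```bash
python3 - <<'E'
from h import *
c=env.read_camera("wrist")
o,a=low(c,(116,50),(20,239),(340,271)); rel(o,a)
plan(o,a,"R",4,6)
E
```

```text
spigot [629.8 -28. ] edge pts [[562.3, 49.7], [547.6, -95.4]] yaw -0.1012 o-edge 75.1
rel x -18.2 y 8.2 yaw -0.111
0 yaw -0.101 o [629.8 -28. ] TCP [522.4 -85.6] units 0.002 -0.009
1 yaw -0.059 o [632.8 -28.3] TCP [528.3 -89.9] units 0.042 0.02
2 yaw -0.017 o [635.8 -28.5] TCP [534.5 -93.9] units 0.083 0.047
3 yaw 0.025 o [638.8 -28.5] TCP [540.2 -97.8] units 0.121 0.072
4 yaw 0.067 o [641.8 -28.5] TCP [ 545.7 -101.3] units 0.158 0.096
```

```bash
python3 -m pendant '[{"x":0.025,"y":0.015,"z":-0.005,"rx":0,"ry":0,"rz":0,"jaw":0},{"x":0.045,"y":0.03,"z":-0.005,"rx":0,"ry":0,"rz":0,"jaw":0},{"x":0.065,"y":0.045,"z":-0.005,"rx":0,"ry":0,"rz":0,"jaw":0},{"x":0.085,"y":0.06,"z":-0.005,"rx":0,"ry":0,"rz":0,"jaw":0},{"x":0.085,"y":0.06,"z":-0.005,"rx":0,"ry":0,"rz":0,"jaw":0}]'
python3 - <<'E'
from h import *
print(env.state()["eef_pos"])
for n in("wrist",):
    c=env.read_camera(n); cv2.imwrite(f"pics/{n}10.png",c["img"][:,:,::-1])
E
```

```text
t: 14.48
eef_pos: [535.0, -96.0, 212.7]
tcp_rot: [-3.14, 0.005, 0.002]
ft_force: [-7.2, -3.4, -1.0]
opening: 0.008
[535.02542999 -96.00456159 212.67669563]
```

View pics/wrist10.png

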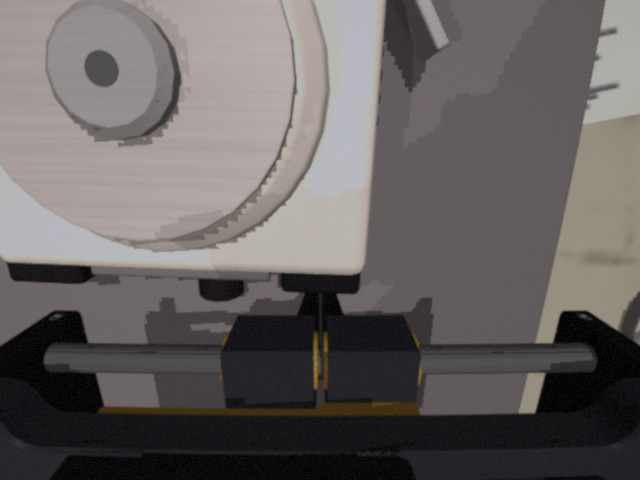

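```bash
python3 - <<'E'
from h import *
c=env.read_camera("wrist")
o,a=low(c,(101,68),(20,260),(345,271)); rel(o,a)
plan(o,a,"R",2,6);plan(o,a,"L",3,6)
E
```

```text
spigot [638.3 -31.4] edge pts [[564.8, 44.2], [560.2, -106.7]] yaw -0.0304 o-edge 75.8
rel x -9.7 y 4.7 yaw -0.040
0 yaw -0.03 o [638.3 -31.4] TCP [536.  -95.6] units 0.007 -0.002
1 yaw 0.012 o [641.3 -31.5] TCP [542.  -99.5] units 0.047 0.024
2 yaw 0.054 o [644.3 -31.4] TCP [ 547.4 -103.1] units 0.083 0.048
0 yaw -0.03 o [638.3 -31.4] TCP [540.1  38.3] units 0.034 -0.895
1 yaw -0.072 o [641.3 -31.5] TCP [545.6  41.9] units 0.071 -0.919
2 yaw -0.114 o [644.3 -31.7] TCP [551.3  45.2] units 0.108 -0.941
3 yaw -0.156 o [647.3 -32. ] TCP [557.1  48.2] units 0.147 -0.961
```

```bash
python3 -m pendant '[{"x":0.025,"y":0.01,"z":0,"rx":0,"ry":0,"rz":0,"jaw":0},{"x":0.05,"y":0.02,"z":0,"rx":0,"ry":0,"rz":0,"jaw":0},{"x":0.05,"y":0.02,"z":0,"rx":0,"ry":0,"rz":0,"jaw":0},{"x":-0.15,"y":0,"z":0,"rx":0,"ry":0,"rz":0,"jaw":0},{"x":-0.2,"y":-0.4,"z":0,"rx":0,"ry":0,"rz":0,"jaw":0},{"x":-0.2,"y":-0.8,"z":0,"rx":0,"ry":0,"rz":0,"jaw":0},{"x":-0.08,"y":-0.88,"z":0,"rx":0,"ry":0,"rz":0,"jaw":0},{"x":0,"y":-0.88,"z":0,"rx":0,"ry":0,"rz":0,"jaw":0},{"x":0.04,"y":-0.89,"z":0,"rx":0,"ry":0,"rz":0,"jaw":0}]'
python3 -m pendant '[{"x":0.02,"y":0,"z":0,"rx":0,"ry":0,"rz":0,"jaw":0},{"x":0.04,"y":0,"z":0,"rx":0,"ry":0,"rz":0,"jaw":0},{"x":0.04,"y":0,"z":0,"rx":0,"ry":0,"rz":0,"jaw":0}]'
python3 - <<'E'
from h import *
print(env.state()["eef_pos"])
for n in("wrist",):
    c=env.read_camera(n); cv2.imwrite(f"pics/{n}11.png",c["img"][:,:,::-1])
E
```

```text
t: 15.7
eef_pos: [542.2, 36.0, 213.4]
tcp_rot: [3.141, 0.0, 0.001]
ft_force: [-10.2, -1.1, 5.8]
opening: 0.009
t: 16.08
eef_pos: [545.9, 35.4, 212.7]
tcp_rot: [-3.141, 0.007, -0.001]
ft_force: [-10.5, 4.8, 2.1]
opening: 0.003
[545.94400823  35.35377205 212.69612165]
```

View pics/wrist11.png

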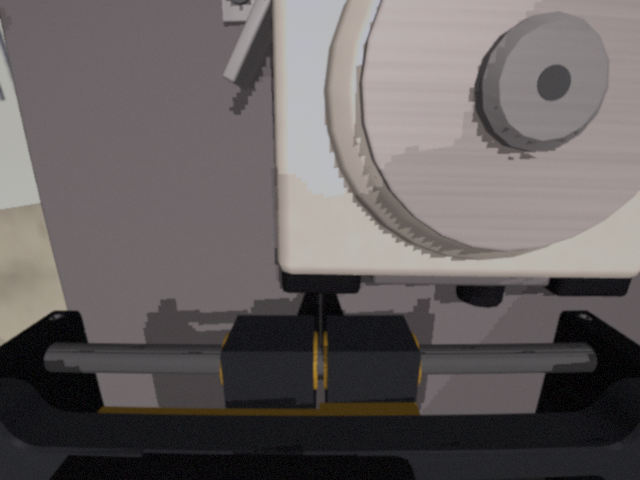

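```bash
python3 - <<'E'
from h import *
c=env.read_camera("wrist")
o,a=low(c,(554,82),(295,272),(620,277)); rel(o,a)
plan(o,a,"R",2,6);plan(o,a,"L",1,6)
E
```

```text
spigot [645.4 -33.2] edge pts [[570.4, 47.2], [567.3, -105.5]] yaw -0.0201 o-edge 76.6
rel x -2.7 y 2.9 yaw -0.030
0 yaw -0.02 o [645.4 -33.2] TCP [543.8 -98.3] units -0.014 0.891
1 yaw 0.022 o [648.4 -33.2] TCP [ 549.6 -102.2] units 0.025 0.917
2 yaw 0.064 o [651.4 -33.1] TCP [ 555.1 -105.8] units 0.061 0.941
0 yaw -0.02 o [645.4 -33.2] TCP [546.5  35.6] units 0.004 -0.002
1 yaw -0.062 o [648.4 -33.2] TCP [552.   39.2] units 0.04 -0.026
```

```bash
python3 -m pendant '[{"x":-0.2,"y":0,"z":0,"rx":0,"ry":0,"rz":0,"jaw":0},{"x":-0.22,"y":0.4,"z":0,"rx":0,"ry":0,"rz":0,"jaw":0},{"x":-0.22,"y":0.8,"z":0,"rx":0,"ry":0,"rz":0,"jaw":0},{"x":-0.1,"y":0.89,"z":0,"rx":0,"ry":0,"rz":0,"jaw":0},{"x":-0.03,"y":0.89,"z":0,"rx":0,"ry":0,"rz":0,"jaw":0},{"x":-0.005,"y":0.89,"z":0,"rx":0,"ry":0,"rz":0,"jaw":0},{"x":0.01,"y":0.89,"z":0,"rx":0,"ry":0,"rz":0,"jaw":0},{"x":0.02,"y":0.89,"z":0,"rx":0,"ry":0,"rz":0,"jaw":0},{"x":0.02,"y":0.89,"z":0,"rx":0,"ry":0,"rz":0,"jaw":0}]'
python3 -m pendant '[{"x":0.01,"y":0,"z":0,"rx":0,"ry":0,"rz":0,"jaw":0},{"x":0.01,"y":0,"z":0,"rx":0,"ry":0,"rz":0,"jaw":0}]'
python3 - <<'E'
from h import *
print(env.state()["eef_pos"])
for n in("wrist",):
    c=env.read_camera(n); cv2.imwrite(f"pics/{n}12.png",c["img"][:,:,::-1])
E
```

```text
t: 17.3
eef_pos: [548.3, -97.0, 212.3]
tcp_rot: [-3.14, 0.009, 0.001]
ft_force: [-15.9, -7.2, 1.1]
opening: 0.003
t: 17.55
eef_pos: [549.3, -97.0, 212.2]
tcp_rot: [-3.14, 0.011, 0.001]
ft_force: [-19.1, -8.9, 2.8]
opening: 0.006
[549.33435562 -96.97587715 212.22385286]
```

View pics/wrist12.png

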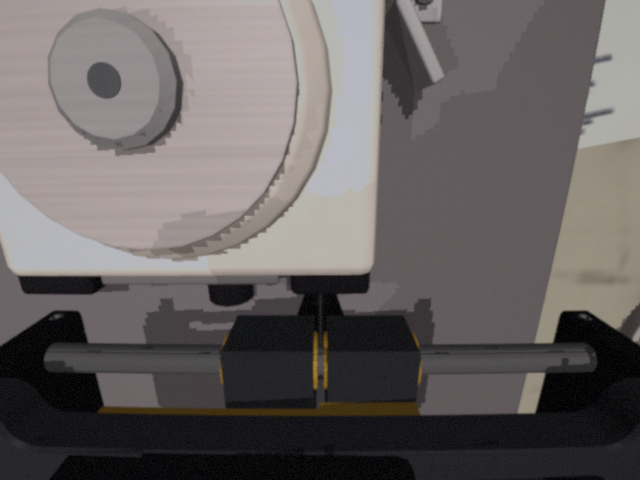

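```bash
python3 - <<'E'
from h import *
c=env.read_camera("wrist")
o,a=low(c,(104,80),(25,273),(355,273.5)); rel(o,a)
plan(o,a,"L",1,6)
E
```

```text
spigot [648.6 -33.3] edge pts [[572.0, 42.1], [572.6, -112.1]] yaw 0.0038 o-edge 76.3
rel x 0.5 y 2.7 yaw -0.006
0 yaw 0.004 o [648.6 -33.3] TCP [548.3  33.3] units -0.007 -0.869
1 yaw -0.038 o [651.6 -33.3] TCP [553.8  37.1] units 0.029 -0.894
```

```bash
python3 -m pendant '[{"x":-0.2,"y":0,"z":0,"rx":0,"ry":0,"rz":0,"jaw":0},{"x":-0.22,"y":-0.4,"z":0,"rx":0,"ry":0,"rz":0,"jaw":0},{"x":-0.22,"y":-0.8,"z":0,"rx":0,"ry":0,"rz":0,"jaw":0},{"x":-0.1,"y":-0.87,"z":0,"rx":0,"ry":0,"rz":0,"jaw":0},{"x":-0.03,"y":-0.87,"z":0,"rx":0,"ry":0,"rz":0,"jaw":0},{"x":-0.01,"y":-0.87,"z":0,"rx":0,"ry":0,"rz":0,"jaw":0},{"x":0,"y":-0.87,"z":0,"rx":0,"ry":0,"rz":0,"jaw":0},{"x":0,"y":-0.87,"z":0,"rx":0,"ry":0,"rz":0,"jaw":0}]'
python3 -m pendant '[{"x":0.01,"y":0,"z":0,"rx":0,"ry":0,"rz":0,"jaw":0},{"x":0.01,"y":0,"z":0,"rx":0,"ry":0,"rz":0,"jaw":0}]'
```

```text
t: 18.65
eef_pos: [548.7, 32.9, 212.3]
tcp_rot: [-3.141, 0.014, -0.0]
ft_force: [-21.5, 4.9, 8.0]
opening: 0.008
t: 18.9
eef_pos: [549.3, 32.8, 212.1]
tcp_rot: [-3.141, 0.017, -0.0]
ft_force: [-27.1, 3.1, 11.0]
opening: 0.004
```

```bash
python3 -m pendant '[{"x":-0.25,"y":0,"z":0,"rx":0,"ry":0,"rz":0,"jaw":0},{"x":-0.25,"y":0,"z":-0.4,"rx":0,"ry":0,"rz":0,"jaw":0},{"x":-0.1,"y":0,"z":-0.75,"rx":0,"ry":0,"rz":0,"jaw":0.5},{"x":0,"y":0.2,"z":-1,"rx":0,"ry":0,"rz":0,"jaw":1}]'
python3 -m pendant '[{"x":0.1,"y":0.2,"z":-0.6,"rx":0,"ry":0,"rz":0,"jaw":1},{"x":0.1,"y":0.2,"z":-0.6,"rx":0,"ry":0,"rz":0,"jaw":1},{"x":0.1,"y":0.2,"z":-0.6,"rx":0,"ry":0,"rz":0,"jaw":1},{"x":0.1,"y":0.2,"z":-0.6,"rx":0,"ry":0,"rz":0,"jaw":1}]'
python3 - <<'E'
from h import *
print(env.state()["eef_pos"])
for n in("wrist",):
    c=env.read_camera(n); cv2.imwrite(f"pics/{n}13.png",c["img"][:,:,::-1])
    import pickle; pickle.dump(c,open("w13.pkl","wb"))
    r=shaker(c)
    cv2.imwrite("pics/w13b.png",cv2.resize(c["img"][0:250,200:460],(780,750)[:2] if 0 else (624,600),interpolation=cv2.INTER_CUBIC)[:,:,::-1])
E
```

```text
t: 19.4
eef_pos: [554.0, 2.9, 366.0]
tcp_rot: [3.141, -0.002, 0.001]
ft_force: [0.8, -0.3, -1.0]
opening: 0.16
t: 19.9
eef_pos: [568.3, -27.4, 452.4]
tcp_rot: [-3.141, 0.002, -0.001]
ft_force: [0.0, -0.5, -0.1]
opening: 0.576
[568.291226   -27.42780618 452.40462922]
shaker c [649.4 -33.2] size [153.5 169.3] yaw 0.0098
L bumper [558.7  32.9]
R bumper [ 560.1 -101.1]
```

View pics/wrist13.png

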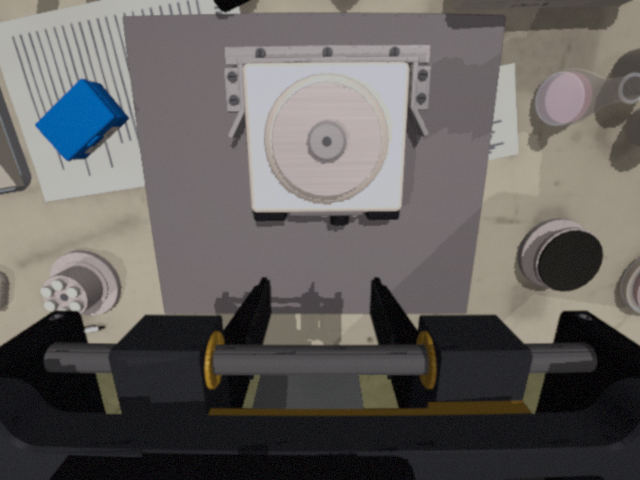

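View pics/w13b.png

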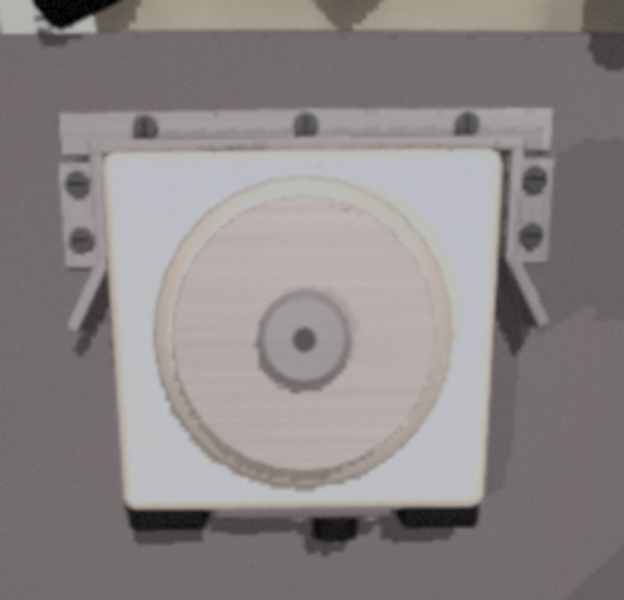

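```bash
python3 -m pendant '[{"x":-0.5,"y":-0.9,"z":0.1,"rx":0,"ry":0,"rz":0,"jaw":1},{"x":-0.5,"y":-0.9,"z":0.1,"rx":0,"ry":0,"rz":0,"jaw":1},{"x":-0.5,"y":-0.9,"z":0.1,"rx":0,"ry":0,"rz":0,"jaw":1}]'
python3 -m pendant '[{"x":-0.5,"y":-0.9,"z":0.1,"rx":0,"ry":0,"rz":0,"jaw":1},{"x":-0.5,"y":-0.9,"z":0.1,"rx":0,"ry":0,"rz":0,"jaw":1},{"x":-0.5,"y":-0.9,"z":0.1,"rx":0,"ry":0,"rz":0,"jaw":1}]'
python3 -m pendant '[{"x":-0.25,"y":-0.4,"z":0,"rx":0,"ry":0,"rz":0,"jaw":1},{"x":-0.25,"y":-0.4,"z":0,"rx":0,"ry":0,"rz":0,"jaw":1},{"x":-0.25,"y":-0.4,"z":0,"rx":0,"ry":0,"rz":0,"jaw":1}]'
python3 - <<'E'
from h import *
import pickle
print(env.state()["eef_pos"])
for n in("wrist",):
    c=env.read_camera(n); cv2.imwrite(f"pics/{n}14.png",c["img"][:,:,::-1])
    pickle.dump(c,open("w14.pkl","wb"))
c=pickle.load(open("w13.pkl","rb")); print(ray(c,[(326.7,141.7)],85))
E
```

```text
t: 20.32
eef_pos: [491.9, 109.9, 437.1]
tcp_rot: [3.141, 0.003, 0.002]
ft_force: [0.2, -0.3, -0.3]
opening: 0.937
t: 20.7
eef_pos: [416.8, 244.9, 422.1]
tcp_rot: [3.141, 0.002, 0.002]
ft_force: [0.2, -0.6, -1.0]
opening: 0.999
t: 21.08
eef_pos: [380.9, 303.0, 422.7]
tcp_rot: [3.141, 0.001, 0.002]
ft_force: [-0.5, -0.7, -0.0]
opening: 0.997
[380.87684328 303.04110424 422.68984323]
[[647.96560823 -33.32495388  85.        ]]
```

View pics/wrist14.png

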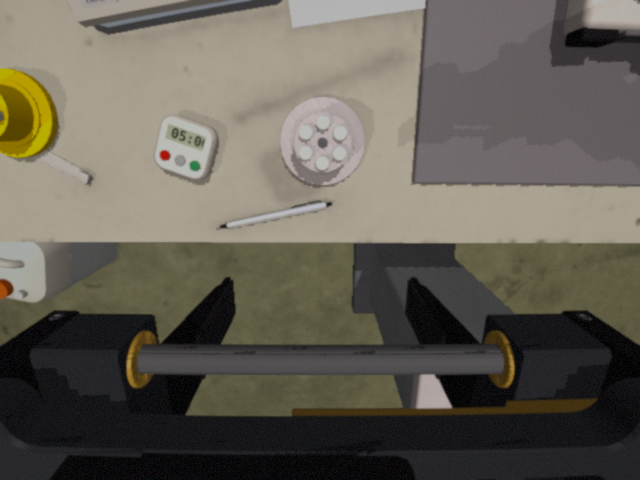

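```bash
python3 - <<'E'
from h import *
import pickle
c=pickle.load(open("w14.pkl","rb"));im=c["img"].astype(int)
print(im[141,322],im[122,323],im[105,330],im[170,300],im[80,350])
r=im[80:200,265:380]; 
m=(r.min(2)>150).astype(np.uint8)
n,l,st,ce=cv2.connectedComponentsWithStats(m)
P=[ce[i]+[265,80] for i in range(1,n) if 40<st[i,4]<600]; print(np.round(P,1),st[1:,4])
sat=r.max(2)-r.min(2); hue=cv2.cvtColor(c["img"][80:200,265:380],cv2.COLOR_RGB2HSV); print(hue[25,65],hue[5,5],hue[90,35])
i=c["img"][80:200,265:380]; cv2.imwrite("pics/w14b.png",cv2.resize(i,(575,600),interpolation=cv2.INTER_CUBIC)[:,:,::-1])
E
```

```text
[87 85 88] [186 187 184] [175 166 164] [122 113 112] [154 146 132]
[] [4673]
[  5  16 175] [ 19  38 163] [  3  21 122]
```

View pics/w14b.png

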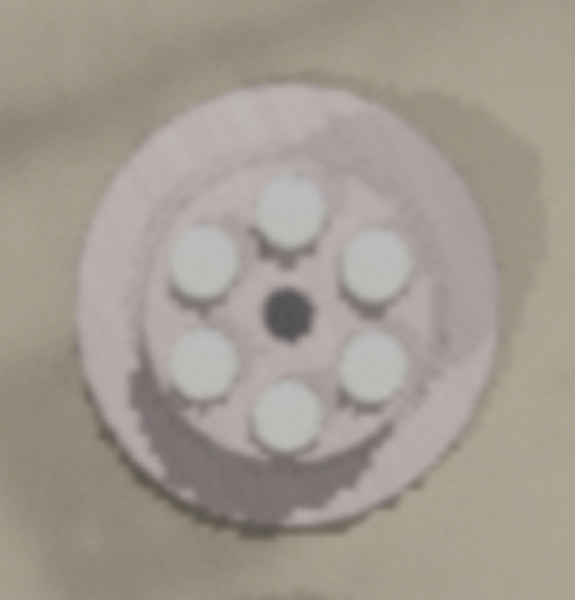

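```bash
python3 - <<'E'
from h import *
import pickle
c=pickle.load(open("w14.pkl","rb"))
f=lambda x,y:(265+x/5,80+y/5)
print(ray(c,[(322.7,142.9)],56),ray(c,[(322.6,142.8)],48))
e=ray(c,[f(77,305),f(498,305),f(287,83),f(287,530)],11); print(e.round(1), e[:2].mean(0),e[2:].mean(0))
E
```

```text
[[459.65787556 300.82838884  56.        ]] [[459.63380736 300.87090907  48.        ]]
[[461.  347.5  11. ]
 [461.2 254.   11. ]
 [507.  301.   11. ]
 [411.2 300.7  11. ]] [461.07350338 300.72660408  11.        ] [459.08483102 300.83157406  11.        ]
```

```bash
python3 -m pendant '[{"x":0.4,"y":0.015,"z":0.1,"rx":0,"ry":0,"rz":0,"jaw":1},{"x":0.525,"y":0.015,"z":0.4,"rx":0,"ry":0,"rz":0,"jaw":1},{"x":0.525,"y":0.015,"z":0.75,"rx":0,"ry":0,"rz":0,"jaw":1},{"x":0.525,"y":0.015,"z":0.75,"rx":0,"ry":0,"rz":0,"jaw":1}]'
python3 -m pendant '[{"x":0,"y":0,"z":0.3,"rx":0,"ry":0,"rz":0,"jaw":1},{"x":0,"y":0,"z":0.55,"rx":0,"ry":0,"rz":0,"jaw":1},{"x":0,"y":0,"z":0.66,"rx":0,"ry":0,"rz":0,"jaw":1},{"x":0,"y":0,"z":0.69,"rx":0,"ry":0,"rz":0,"jaw":1},{"x":0,"y":0,"z":0.69,"rx":0,"ry":0,"rz":0,"jaw":1}]'
```

```text
t: 21.62
eef_pos: [460.4, 298.9, 308.0]
tcp_rot: [3.138, 0.006, -0.002]
ft_force: [0.1, 0.2, -0.1]
opening: 0.996
t: 22.25
eef_pos: [460.4, 300.6, 208.7]
tcp_rot: [-3.141, -0.002, -0.0]
ft_force: [-0.6, -0.6, -0.1]
opening: 0.997
```

```bash
python3 -m pendant '[{"x":0,"y":0,"z":0,"rx":0,"ry":0,"rz":0,"jaw":0.8},{"x":0,"y":0,"z":0,"rx":0,"ry":0,"rz":0,"jaw":0.6},{"x":0,"y":0,"z":0,"rx":0,"ry":0,"rz":0,"jaw":0.5},{"x":0,"y":0,"z":0,"rx":0,"ry":0,"rz":0,"jaw":0.4},{"x":0,"y":0,"z":0,"rx":0,"ry":0,"rz":0,"jaw":0.4},{"x":0,"y":0,"z":0,"rx":0,"ry":0,"rz":0,"jaw":0.4}]'
python3 - <<'E'
from h import *
import pickle
s=env.state();print(s["eef_pos"],s["ft_force"],s["opening"])
c=env.read_camera("wrist"); cv2.imwrite(f"pics/wrist15.png",c["img"][:,:,::-1])
E
```

```text
t: 23.0
eef_pos: [459.9, 300.5, 207.5]
tcp_rot: [3.142, -0.0, -0.0]
ft_force: [-0.6, 0.3, 3.3]
opening: 0.628
[459.93969921 300.52982429 207.54073872] [-0.64698082  0.33938691  3.33905123] 0.6277094901646826
```

View pics/wrist15.png

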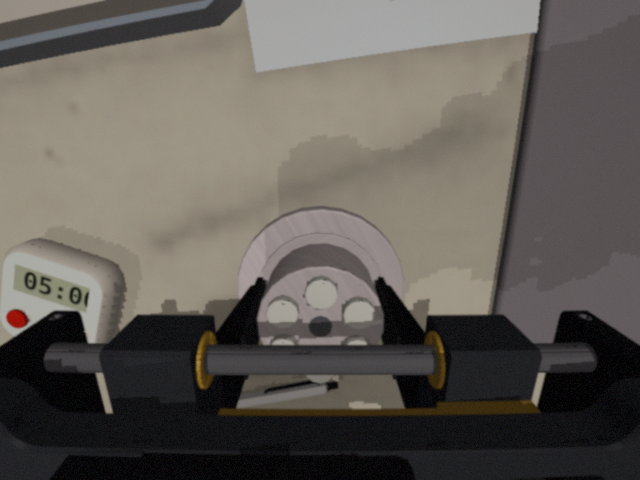

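```bash
python3 - <<'E'
from h import *
s=env.state();c=env.read_camera("wrist")
print(ray(c,[(320,326.5)],48)-[*s["eef_pos"][:2],0])
E
python3 -m pendant '[{"x":0,"y":0,"z":-0.1,"rx":0,"ry":0,"rz":0,"jaw":0.4},{"x":0,"y":0,"z":-0.4,"rx":0,"ry":0,"rz":0,"jaw":0.4},{"x":0,"y":0,"z":-0.8,"rx":0,"ry":0,"rz":0,"jaw":0.4},{"x":0,"y":0,"z":-1,"rx":0,"ry":0,"rz":0,"jaw":0.4},{"x":0,"y":0,"z":-1,"rx":0,"ry":0,"rz":0,"jaw":0.4}]'
```

```text
[[-0.20710402  0.41013191 48.        ]]
t: 23.72
eef_pos: [459.7, 300.5, 359.9]
tcp_rot: [-3.14, -0.004, -0.0]
ft_force: [0.8, 0.6, -2.8]
opening: 0.626
```

```bash
python3 -m pendant '[{"x":0.15,"y":0.3,"z":0,"rx":0,"ry":0,"rz":0,"jaw":0.4},{"x":0.35,"y":0.62,"z":0,"rx":0,"ry":0,"rz":0,"jaw":0.4},{"x":0.5,"y":0.95,"z":0,"rx":0,"ry":0,"rz":0,"jaw":0.4},{"x":0.5,"y":0.95,"z":0,"rx":0,"ry":0,"rz":0,"jaw":0.4}]'
python3 -m pendant '[{"x":0.15,"y":0.3,"z":0,"rx":0,"ry":0,"rz":0,"jaw":0.4},{"x":0.35,"y":0.62,"z":0,"rx":0,"ry":0,"rz":0,"jaw":0.4},{"x":0.5,"y":0.95,"z":0,"rx":0,"ry":0,"rz":0,"jaw":0.4},{"x":0.5,"y":0.95,"z":0,"rx":0,"ry":0,"rz":0,"jaw":0.4}]'
python3 -m pendant '[{"x":0.255,"y":0.325,"z":0,"rx":0,"ry":0,"rz":0,"jaw":0.4},{"x":0.255,"y":0.325,"z":0,"rx":0,"ry":0,"rz":0,"jaw":0.4},{"x":0.255,"y":0.325,"z":0,"rx":0,"ry":0,"rz":0,"jaw":0.4},{"x":0.255,"y":0.325,"z":0,"rx":0,"ry":0,"rz":0,"jaw":0.4}]'
python3 - <<'E'
from h import *
s=env.state();print(s["eef_pos"])
c=env.read_camera("wrist"); cv2.imwrite(f"pics/wrist16.png",c["img"][:,:,::-1])
c=env.read_camera("scene"); cv2.imwrite(f"pics/scene16.png",c["img"][:,:,::-1])
E
```

```text
t: 24.22
eef_pos: [535.9, 155.1, 355.7]
tcp_rot: [3.141, 0.002, -0.004]
ft_force: [-0.5, 1.2, -2.7]
opening: 0.626
t: 24.72
eef_pos: [610.7, 13.2, 355.7]
tcp_rot: [3.141, 0.002, -0.003]
ft_force: [0.2, 1.3, -3.4]
opening: 0.627
t: 25.22
eef_pos: [647.6, -31.9, 357.1]
tcp_rot: [-3.141, 0.001, 0.001]
ft_force: [-0.3, 0.0, -1.2]
opening: 0.625
[647.63242535 -31.87312828 357.07394811]
```

View pics/wrist16.png

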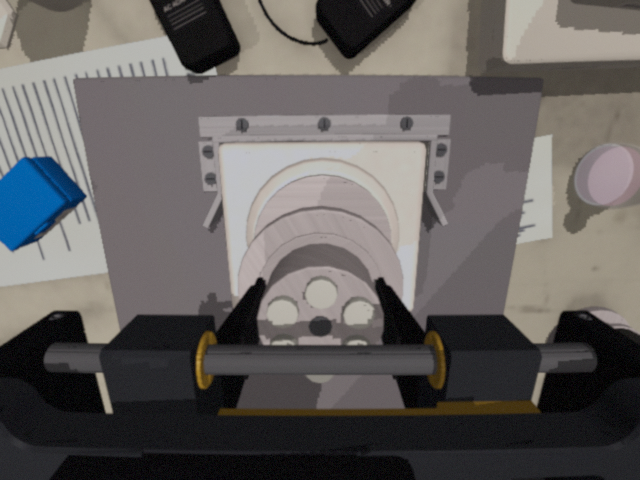

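View pics/scene16.png

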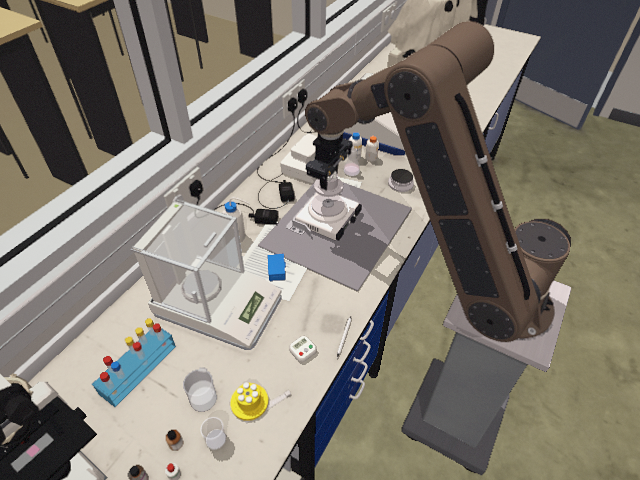

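```bash
python3 -m pendant '[{"x":0.003,"y":0.008,"z":0.2,"rx":0,"ry":0,"rz":0,"jaw":0.4},{"x":0.003,"y":0.008,"z":0.35,"rx":0,"ry":0,"rz":0,"jaw":0.4},{"x":0.003,"y":0.008,"z":0.38,"rx":0,"ry":0,"rz":0,"jaw":0.4},{"x":0.003,"y":0.008,"z":0.38,"rx":0,"ry":0,"rz":0,"jaw":0.4},{"x":0.003,"y":0.008,"z":0.38,"rx":0,"ry":0,"rz":0,"jaw":0.4}]'
python3 - <<'E'
from h import *
s=env.state();print(s["eef_pos"])
c=env.read_camera("wrist"); cv2.imwrite(f"pics/wrist17.png",c["img"][:,:,::-1])
print(ray(c,[(320,326.5)],48+88))
i=c["img"][100:340,180:460]; cv2.imwrite("pics/w17b.png",cv2.resize(i,(700,600),interpolation=cv2.INTER_CUBIC)[:,:,::-1])
E
```

```text
t: 25.95
eef_pos: [648.7, -34.3, 301.6]
tcp_rot: [3.141, -0.002, 0.0]
ft_force: [0.3, -0.4, -1.9]
opening: 0.625
[648.73367056 -34.3373761  301.56903024]
[[645.12257931 -34.00220914 136.        ]]
```

View pics/w17b.png

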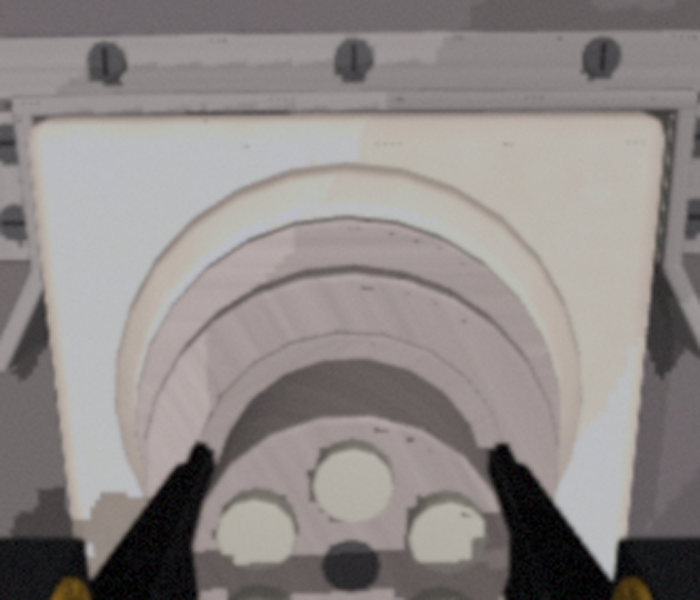

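```bash
python3 - <<'E'
from h import *
c=env.read_camera("wrist")
print(env.state()["eef_pos"])
for z in (93,94,95): print(ray(c,[(320.8,207.2)],z+11)-[48,0,0],ray(c,[(320,326.5)],z+48))
print(ray(c,[(319.2,186.8)],76)-[56,0,0])
print(ray(c,[(180+32/2.5,100+122/2.5),(180+663/2.5,100+118/2.5)],49))
E
```

```text
[648.65745402 -34.45005605 301.38955546]
[[649.67090279 -34.4273136  104.        ]] [[648.12789038 -34.04764311 141.        ]]
[[649.86869133 -34.42594795 105.        ]] [[648.73067273 -34.04862178 142.        ]]
[[650.06647987 -34.42458231 106.        ]] [[649.33345508 -34.04960045 143.        ]]
[[648.63905998 -33.4891226   76.        ]]
[[ 726.39196176   50.80089995   49.        ]
 [ 727.44605666 -117.17906253   49.        ]]
```

```bash
python3 -m pendant '[{"x":-0.003,"y":-0.005,"z":0.02,"rx":0,"ry":0,"rz":0,"jaw":0.4},{"x":-0.003,"y":-0.005,"z":0.04,"rx":0,"ry":0,"rz":0,"jaw":0.4},{"x":-0.003,"y":-0.005,"z":0.055,"rx":0,"ry":0,"rz":0,"jaw":0.4},{"x":-0.003,"y":-0.005,"z":0.07,"rx":0,"ry":0,"rz":0,"jaw":0.4},{"x":-0.003,"y":-0.005,"z":0.08,"rx":0,"ry":0,"rz":0,"jaw":0.4},{"x":-0.003,"y":-0.005,"z":0.09,"rx":0,"ry":0,"rz":0,"jaw":0.4},{"x":-0.003,"y":-0.005,"z":0.09,"rx":0,"ry":0,"rz":0,"jaw":0.4}]'
```

```text
t: 26.92
eef_pos: [648.1, -33.7, 286.9]
tcp_rot: [3.142, 0.0, -0.0]
ft_force: [-0.3, -1.0, -2.1]
opening: 0.625
```

```bash
python3 -m pendant '[{"x":0,"y":0,"z":0.01,"rx":0,"ry":0,"rz":0,"jaw":0.4},{"x":0,"y":0,"z":0.018,"rx":0,"ry":0,"rz":0,"jaw":0.4},{"x":0,"y":0,"z":0.018,"rx":0,"ry":0,"rz":0,"jaw":0.4}]'
python3 -m pendant '[{"x":0,"y":0,"z":0.007,"rx":0,"ry":0,"rz":0,"jaw":0.4},{"x":0,"y":0,"z":0.007,"rx":0,"ry":0,"rz":0,"jaw":0.4}]'
```

```text
t: 27.3
eef_pos: [648.1, -33.7, 284.2]
tcp_rot: [3.142, 0.0, -0.0]
ft_force: [-0.2, 0.2, -3.6]
opening: 0.627
t: 27.55
eef_pos: [648.2, -33.7, 283.5]
tcp_rot: [3.141, -0.0, -0.0]
ft_force: [-1.1, -0.7, 1.7]
opening: 0.63
```

```bash
python3 -m pendant '[{"x":0,"y":0,"z":0.003,"rx":0,"ry":0,"rz":0,"jaw":0.4},{"x":0,"y":0,"z":0.003,"rx":0,"ry":0,"rz":0,"jaw":0.66},{"x":0,"y":0,"z":0.0,"rx":0,"ry":0,"rz":0,"jaw":0.8},{"x":0,"y":0,"z":0,"rx":0,"ry":0,"rz":0,"jaw":0.98},{"x":0,"y":0,"z":0,"rx":0,"ry":0,"rz":0,"jaw":0.98},{"x":0,"y":0,"z":0,"rx":0,"ry":0,"rz":0,"jaw":0.98}]'
python3 -m pendant '[{"x":0,"y":0,"z":-0.1,"rx":0,"ry":0,"rz":0,"jaw":0.98},{"x":0,"y":0,"z":-0.4,"rx":0,"ry":0,"rz":0,"jaw":0.98},{"x":0,"y":0,"z":-0.7,"rx":0,"ry":0,"rz":0,"jaw":0.98},{"x":-0.4,"y":0,"z":-1,"rx":0,"ry":0,"rz":0,"jaw":0.98},{"x":-0.6,"y":0,"z":-1,"rx":0,"ry":0,"rz":0,"jaw":0.98},{"x":-0.6,"y":0,"z":-1,"rx":0,"ry":0,"rz":0,"jaw":0.98}]'
python3 - <<'E'
from h import *
s=env.state();print(s["eef_pos"])
c=env.read_camera("wrist"); cv2.imwrite(f"pics/wrist18.png",c["img"][:,:,::-1]); shaker(c)
import pickle; pickle.dump(c,open("w18.pkl","wb"))
i=c["img"][0:260,190:470]; cv2.imwrite("pics/w18b.png",cv2.resize(i,(645,600),interpolation=cv2.INTER_CUBIC)[:,:,::-1])
c=env.read_camera("scene"); i=c["img"][150:270,260:420];cv2.imwrite(f"pics/scene18.png",cv2.resize(i,(800,600),interpolation=cv2.INTER_CUBIC)[:,:,::-1])
E
```

```text
t: 28.3
eef_pos: [648.1, -33.7, 283.2]
tcp_rot: [3.141, 0.0, -0.0]
ft_force: [0.1, -0.2, 1.2]
opening: 0.971
t: 29.05
eef_pos: [556.1, -33.5, 435.8]
tcp_rot: [3.141, -0.003, -0.0]
ft_force: [-0.8, 0.5, 0.3]
opening: 0.978
[556.11933001 -33.51512052 435.76311297]
shaker c [649.2 -33.3] size [152.9 169. ] yaw 0.0085
L bumper [558.7  32.9]
R bumper [ 559.8 -101.1]
```

View pics/wrist18.png

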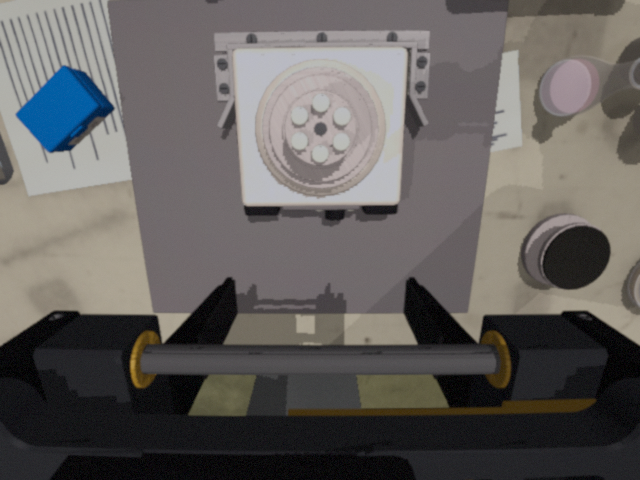

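View pics/w18b.png

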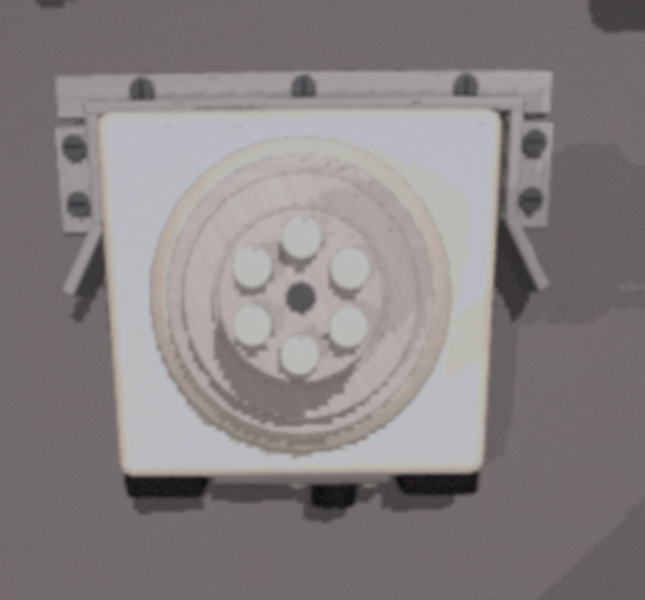

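View pics/scene18.png

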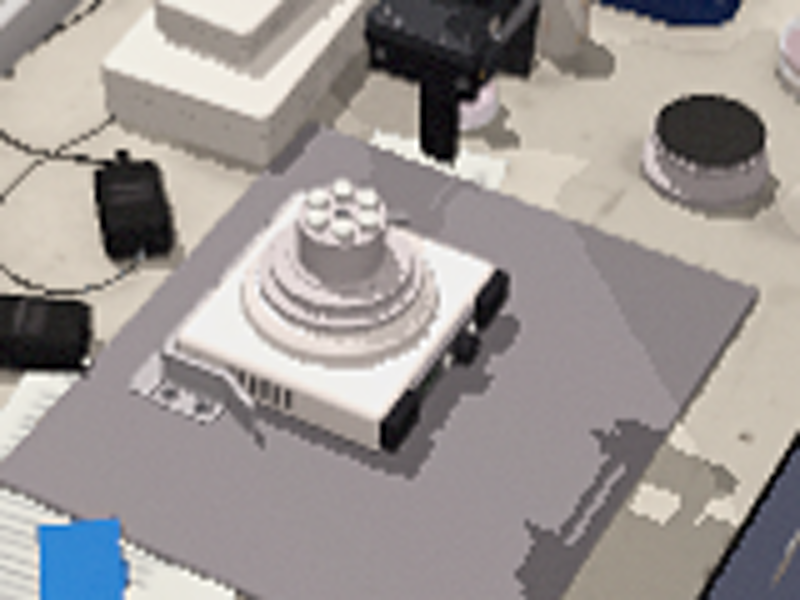

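```bash
python3 - <<'E'
from h import *
import pickle
c=pickle.load(open("w18.pkl","rb")); print(ray(c,[(320.2,128.5)],124))
s=env.state();print(s["t"],s["ft_force"],s["qvel"].round(3))
print(env.job_done())
E
```

```text
[[648.31244156 -33.27211314 124.        ]]
29.15 [ 0.10150481  0.0146858  -0.71806735] [ 0.002  0.032 -0.013  0.001 -0.002 -0.001]
the job is handed in; nothing more can be done
None
```

I walked the shaker home with alternating pushes on its left and right bumpers. I then took the tube block by its body, lowered it over the spigot, let go and drew the arm clear. The job was handed in at about 29 s of the 72 s allowed; no verdict is reported.

The last checks before handing in showed:

| Check | Measured | Limit |
|---|---|---|
| Shaker short of, or past, the stop | about 0 to 1 mm past home | 4 mm short to 3 mm past |
| Shaker off square to the bracket | under 0.01 rad | 0.035 rad |
| Shaker sideways | about 2.7 mm to the left | 5 mm |
| Tube block axis to spigot | under 0.5 mm | 4.5 mm |

- **At the stop:** the last push force rose steeply to 27 N, so the shaker is against the rear stop.
- **Block seated:** it made contact at a tool height of 283.5 mm, against 283 expected. It looks upright and flat in both views, but I did not measure its tilt.
- **Bystanders:** the arm did not touch them. The platform head and slide box stand where they were in the last pictures. The timer and flask were out of the final wrist view, so I did not re-measure them.
- **Disagreement:** the sideways reading is slightly more than the 2.5 mm of play in the bracket. That is within the 2 mm camera calibration error. The shaker is probably resting on the left cheek.

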